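# Bolt the earring bar to its display stand

### The job

Pull the dark earring bar out of the low stock rack, lay it across the red display stand with its slotted end inside the fork and its slot in line with the fork's slots. Then thread the long brass thumbscrew down through fork and bar until its collar sits flush on the fork, and give it a quarter turn so that its tongue locks under the fork. Let go, and leave everything else on the stall where it is.

Things in the scene. Friction and masses are not known exactly. Their poses are not given: they have to be found in the camera images.
- bar: Dark wooden earring bar with thin flush brass lines across it and a slot near one end: 26 wide (x) x 200 long (y) x 14 mm thick, about 90 g, loose. Origin under its middle, z up; slotted end at y = -100 mm. It lies flat on the table in the rack's middle bay with 46 to 52 mm of the slotted end sticking out: at first it can be taken only there.
- bar_grip (a point): Point on the bar's centre line, half-way up, 80 mm from the slotted end (bar frame 0, -20, 7 mm): a good place to hold the bar while it goes into the fork. The fork covers 44 mm of the slotted end, so fingers there are in the way and the bar must be put down and taken again further back.
- bar_slot (a point): Centre of the bar's slot at its top face, 22 mm from the slotted end (bar frame 0, -78, 14 mm). The slot goes right through: 12 mm across the bar (x) x 22 mm along it (y), flanked by two brass strips.
- rack: Fixed low plywood rack, 134 (x) x 165 (y) x 38 mm high, three bays open to its -y face; origin at the centre of its underside, mouth at y = -82.5 mm. The middle bay is on x = 0, 36 mm wide and 32 mm high, no floor (the table), back wall 6 mm thick. The outer bays hold fixed light bars.
- stand: Fixed stand: wooden foot 60 (x) x 171 (y) x 6 mm, y -36 to 135, with a red fork and a red rest. Origin at table height under the fork's slots. Fork: two level plates 44 mm wide (x), y -36 to 22, at heights 22 to 28 and 45 to 51 mm (gap 17), joined by a wall at y -36 to -28; mouth to +y, sides open. The bar lies along y, slotted end to -y, that end 6 mm short of the wall when in line.
- stand_rest (a point): Centre of the top of the red rest block on the stand (stand frame 0, 113, 28 mm), 34 (x) x 20 (y) mm. In place the bar lies on this and on the fork's lower plate, its underside at height 28 mm.
- stand_slot (a point): Centre of the fork's slot at the top face of the upper plate (stand frame 0, 0, 51 mm). Both plates have the same through slot, 10 mm across (x) x 22 mm along (y). Below the lower plate there is 16 mm of free height above the foot.
- screw: Long brass quarter-turn thumbscrew, about 60 g, loose, upright in block_a, collar on the block's top at 42 mm. Origin at the centre of the collar's underside, z up. Above it: collar 28 mm across (z 0 to 4), then a flat upright wing 8 (x) x 30 (y) mm, z 4 to 28, to grip across its 8 mm. Below: shank 8 mm across to z = -31, then the tongue.
- screw_tip (a point): Bottom centre of the brass screw's tongue (screw frame 0, 0, -39 mm). Tongue: 7 (x) x 18 (y) mm, 8 tall, last 2.5 mm narrowed to 5 x 15. Wing and tongue both lie along the screw's y: along a slot the tongue passes, crosswise it is held. With the collar flush on the fork the tongue hangs 2 mm below the lower plate and turns freely, either way.
- block_a: Fixed light-wood block 44 x 44 x 42 mm with a 10 (x) x 22 (y) mm slot right through from its top; it holds the long brass screw, wing along its y, collar on its top. Origin at the centre of its underside.
- block_b: A second such block, which holds the short black screw; the two blocks may change places.
- short_screw: Short black thumbscrew of the same head, shank and tongue 22 mm long, in block_b; leave it. Origin under its collar.
- scent: Amber glass bottle, 44 mm across, 110 mm tall; leave it. Origin under it.
- candlestick: Brass candlestick, 70 mm across, 125 mm tall; leave it. Origin under it.
- jar: Blue jar with red cap, 60 mm across, 70 mm tall; leave it. Origin under it.
- dish: White bowl, 90 mm across, 30 mm tall; leave it. Origin under it.
- case: Green rounded case 60 x 150 x 40 mm; leave it. Origin under it.

How it is judged:
By the outcome, as a careful person would: the job done as asked, in the order asked, and still so for the second after the job is handed in, with the robot touching nothing.
It also fails if it takes over 72 s, if anything falls off the work surface, if the arm or the gripper's body presses on something with over 40 N, if the wrist force passes 120 N, or if a joint passes its speed limit or range.

### The arm

A 7-joint arm with a two-finger parallel gripper is mounted at the origin on the work surface. World frame = base frame: x ahead of the robot, y to its left, z up, the work surface at z = 0. Lengths are in m, angles in rad, forces in N, time in s.
With the tool pointing down it reaches from about 0.4 to 0.85 m from the base axis. Payload 4.5 kg.
Tool frame: the origin (TCP) lies between the finger pads; the fingertips stand 19 mm ahead of it and the grasp point (between the pads) is the TCP; z points along the fingers, y is the direction in which the jaws open and shut (so a half turn about z gives the same grasp; the last joint's range is limited). The gripper opens to 88 mm and grips with 3 to 60 N. Pads are 18 mm wide; open, the fingers measure 123 mm over their backs; the gripper's body (75 mm by 187 mm) begins 45 mm behind the grasp point.
Start: joints at [-1.299, 0.689, -0.195, 1.565, 0.157, 0.902, -0.215], TCP at [0.147, 0.607, 0.258] pointing down, gripper open.
Joint ranges: [-3.01, 3.01], [-0.46, 2.08], [-1.47, 1.51], [0.13, 2.56], [-1, 4.14], [0.04, 2.09], [-2.66, 2.66]. Speed limits (rad/s): [2.57, 2.57, 3.14, 3.14, 3.14, 3.14, 3.14].

### API

Orientations are given as a unit quaternion [x, y, z, w].
In Python, from plant import status, snapshot, finish_job, cut_out, tip_of gives the robot as it stands. The module is installed in compiled form; this text tells all that it offers.
- The arm moves only by the tool carry_out, never from a script. Its arguments are lists of equal length, an entry for each row: "linear": the shift along the world's x, y, z in m, a list of three; "roll": the turn about the world's z in rad. A call has 1 to 8 rows; each row is the pose to reach, as a shift and turn from the pose measured when the call began; what a row does not reach only later rows make up. A row lasts 1/12 s, in which the tool goes at most 41.7 mm and 7.16 degrees, less where a joint would pass 70% of its speed; a pose out of reach is approached as far as the arm can. A call with a gripper value outside its range is refused whole. "gripper" is the opening, from 0 (shut) to 1 (fully open), set as the call begins (left out, the last holds). The fingers move at their own pace and stop on an object; "grip_force" is the grip in N (left out, the last holds). Time passes only in rows, so rows that repeat a pose let the fingers close. It gives the time, the measured TCP pose, the force and the opening at its end, in the units of the state.
- status.get_state(): the state, without advancing time (a new reading comes with each control period).
- snapshot(name): name is "scene" or "side" or "wrist"; returns a dict with "img" (480x640x3 uint8, red, green, blue), "range_z" (480x640 float32, m along the optical axis (not along the pixel's ray), 0 where there is no reading), "fx", "fy", "cx", "cy" (pixels), "world_from_camera" (4x4, takes a point from camera to world coordinates). Camera axes: x right, y down, z forward; pixel columns grow to the right and rows downward; lengths in m; the calibration is good to about 2 mm. The wrist camera is an equidistant fisheye: a pixel r from the principal point sees the ray r / f radians off the axis. A picture is of the moment at which its call begins.
- finish_job(): hands the job in, once; it reports no verdict.
Trained networks look in a picture, given as the dict that the camera call returned (one of the last four; its "shot" number tells which), for a name from the list of things; names that differ only in an ending like _2 or _b are one class to them, and where a whole thing is asked for, a point or a joint stands for the part that bears it (a point fixed in the world has none). Each returns a list of dicts, best first, with "confidence" (0 to 1); they miss things now and then, are a little off and sometimes report something else, mostly with a low value. They report only what shows in the picture. A call takes as long as a camera call.
- cut_out(picture, query): "region" (480x640 bool, what is visible of it) and "pixel" ([column, row] in pixels, amid what is visible of it).
- tip_of(picture, query): "pixel" ([column, row] in pixels: a listed point, or the origin of a listed thing).
The state is a dict: "clock": time; "q": joint angles; "qd": joint speeds; "joint_torque": joint torques, N m; "tool_pos": TCP position; "eef_rot": TCP orientation; "contact_force": force on the tool from outside, world axes, zero at the start; "moment": the same for the moment, N m; "opening": opening from 0.0 (shut) to 1.0 (fully open).
Only numpy, scipy, OpenCV 4.12 (cv2) and the standard library are available. Lean on these libraries where they do the work, as an engineer would, in place of code of your own. Each camera call takes 0.05 s, during which the arm holds its last target.

## Working session

There is one attempt and no reset: what is moved stays moved. The work goes in short steps, Python scripts to look and compute and a tool call to move; the robot and the scene stay as the last step left them, time stands still between calls to the robot, and variables do not carry over. Pictures are saved under pics/ and viewed, and the job is handed in when it is done.

Besides the shell and the picture viewer there is one more tool, called after "Call:" in YAML: its name, and indented under it one key for each argument. carry_out: Moves the arm, as the interface text tells. Its arguments: {"type":"object","properties":{"linear":{"type":"array"},"roll":{"type":"array"},"gripper":{"type":"number"},"grip_force":{"type":"number"}},"required":["linear","roll"]}

```bash
mkdir -p pics; ls
cat > h.py <<'E'
import numpy as np, cv2
from plant import status, snapshot, finish_job, cut_out, tip_of
def save(p,n): cv2.imwrite('pics/'+n+'.png', cv2.cvtColor(p['img'],cv2.COLOR_RGB2BGR))
def pts(p,fish=False):
    v,u=np.mgrid[0:480,0:640]; z=p['range_z']
    x=(u-p['cx'])/p['fx'];y=(v-p['cy'])/p['fy']
    if fish:
        r=np.hypot(x,y);k=np.where(r>1e-9,np.tan(np.minimum(r,1.5))/np.maximum(r,1e-9),1);x=x*k;y=y*k
    P=np.stack([x*z,y*z,z],-1); T=np.array(p['world_from_camera'])
    W=P@T[:3,:3].T+T[:3,3]; W[z<=0]=np.nan
    return W
def onz(p,uv,h,fish=False):
    x=(uv[0]-p['cx'])/p['fx'];y=(uv[1]-p['cy'])/p['fy']
    if fish:
        r=np.hypot(x,y)
        k=np.tan(r)/r if r>1e-9 else 1; x*=k;y*=k
    T=np.array(p['world_from_camera']); d=T[:3,:3]@np.array([x,y,1]); o=T[:3,3]
    return o+d*(h-o[2])/d[2]
E
python3 - <<'E'
from h import *
print(status.get_state())
for n in ['scene','side','wrist']:
    p=snapshot(n); save(p,n+'0'); print(n,p['shot'],np.round(p['world_from_camera'],3).tolist(),p['fx'],p['cx'],p['cy'])
E
```

```text
pics
{'clock': 0.0, 'q': array([-1.29921268,  0.6899497 , -0.19448356,  1.56632901,  0.15730778,
        0.90249983, -0.21508087]), 'qd': array([-1.05792057e-03,  1.19827647e-03, -3.82137733e-05, -2.25184348e-04,
        1.33937034e-03, -1.49502314e-03, -6.30483295e-04]), 'joint_torque': array([-2.21519022e-04, -5.27558613e+01, -1.26710594e+00, -1.53428328e+01,
       -5.26681042e-02,  6.42982821e-03,  1.58259268e-04]), 'tool_pos': array([0.14714328, 0.60682675, 0.25693463]), 'eef_rot': array([ 1.18570657e-01,  9.92945212e-01, -8.97517276e-04, -2.72070135e-05]), 'contact_force': array([-0.81717694, -0.2638583 ,  0.57935124]), 'moment': array([-0.01884373, -0.07698598,  0.02763501]), 'opening': 0.9972680410416862}
scene 1 [[-0.755, 0.556, -0.349, 0.874], [0.656, 0.65, -0.383, 0.355], [0.014, -0.518, -0.855, 0.846], [0.0, 0.0, 0.0, 1.0]] 435.50971386717333 317.0282610508779 242.43681445532346
side 2 [[0.994, -0.072, 0.084, 0.476], [-0.109, -0.522, 0.846, -0.856], [-0.017, -0.85, -0.527, 0.596], [0.0, 0.0, 0.0, 1.0]] 511.8382265753967 319.6517243971943 248.64745941137386
wrist 3 [[0.234, 0.936, 0.264, 0.08], [0.972, -0.225, -0.065, 0.624], [-0.001, 0.271, -0.962, 0.382], [0.0, 0.0, 0.0, 1.0]] 371.64829954431775 324.17886840726334 239.24096142610298
```

View pics/scene0.png

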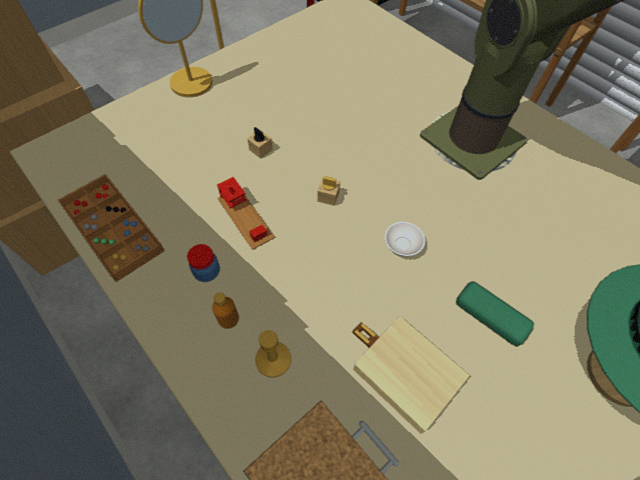

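View pics/side0.png

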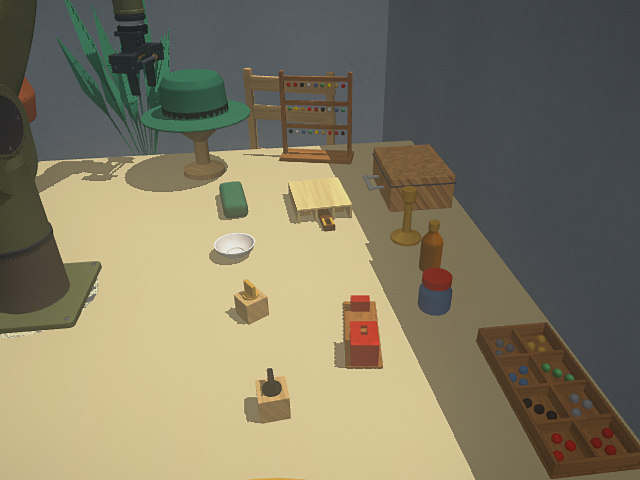

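View pics/wrist0.png

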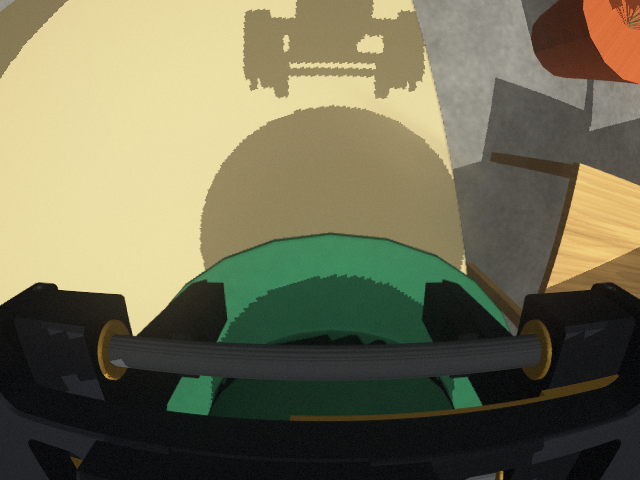

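The scene shows the rack at about (412,370), with the bar's dark end at (365,333). The red fork is at (232,192), the rest at (258,232), the brass screw at (328,186) and the black screw at (258,138). Next I measure these.

Run:
```python
from h import *
for cam in ['scene','side']:
    p=snapshot(cam); W=pts(p)
    for q,h in [('bar_slot',.014),('stand_slot',.051),('stand_rest',.028),('screw',.042),('block_a',0),('stand',0),('rack',0),('bar',0),('screw_tip',0.003)]:
        for r in tip_of(p,q)[:2]:
            print(cam,'tip',q,round(r['confidence'],2),np.round(r['pixel']),np.round(onz(p,r['pixel'],h),4))
    for q in ['rack','bar','stand','screw','block_a','scent','jar','candlestick','dish','case']:
        for r in cut_out(p,q)[:2]:
            w=W[r['region']]; w=w[~np.isnan(w[:,0])]
            print(cam,'cut',q,round(r['confidence'],2),r['region'].sum(),np.round(r['pixel']),np.round(np.median(w,0),3),np.round(np.percentile(w,[1,99],axis=0),3).tolist())
print(status.get_state()['clock'])
```

```text
scene tip bar_slot 0.57 [368. 334.] [0.5952 0.2082 0.014 ]
scene tip stand_slot 0.6 [230. 189.] [ 0.6068 -0.2402  0.051 ]
scene tip stand_rest 0.82 [258. 229.] [ 0.6176 -0.1231  0.028 ]
scene tip stand_rest 0.2 [207. 268.] [ 0.7585 -0.1144  0.028 ]
scene tip screw 0.58 [330. 187.] [ 0.4225 -0.101   0.042 ]
scene tip block_a 0.69 [488. 318.] [0.379  0.3428 0.    ]
scene tip block_a 0.65 [260. 148.] [ 0.4523 -0.3391  0.    ]
scene tip stand 0.94 [231. 203.] [ 0.6128 -0.2409  0.    ]
scene tip rack 0.92 [410. 377.] [0.5906 0.3195 0.    ]
scene tip rack 0.65 [258. 229.] [ 0.6079 -0.1391  0.    ]
scene cut rack 0.79 6903 [414. 373.] [0.598 0.319 0.039] [[0.524, 0.234, 0.01], [0.661, 0.396, 0.042]]
scene cut rack 0.35 110 [330. 182.] [ 0.426 -0.102  0.058] [[0.417, -0.113, 0.044], [0.433, -0.092, 0.072]]
scene cut bar 0.73 294 [366. 330.] [0.601 0.204 0.015] [[0.587, 0.182, -0.0], [0.614, 0.226, 0.018]]
scene cut bar 0.73 1813 [243. 215.] [ 0.615 -0.193  0.008] [[0.582, -0.267, 0.003], [0.647, -0.099, 0.054]]
scene cut stand 0.87 1853 [241. 215.] [ 0.615 -0.195  0.008] [[0.581, -0.268, 0.0
[... 2543 characters left out ...]
.148  0.045] [[0.728, -0.159, -0.0], [0.788, -0.059, 0.071]]
side cut jar 0.54 2499 [356. 337.] [ 0.606 -0.234  0.02 ] [[0.575, -0.274, -0.001], [0.647, -0.105, 0.052]]
side cut candlestick 0.56 883 [408. 230.] [0.764 0.11  0.027] [[0.735, 0.085, -0.0], [0.797, 0.153, 0.125]]
side cut dish 0.72 813 [251. 306.] [ 0.424 -0.122  0.026] [[0.393, -0.137, -0.001], [0.452, -0.092, 0.043]]
side cut dish 0.67 810 [237. 246.] [0.385 0.121 0.018] [[0.345, 0.062, 0.002], [0.426, 0.147, 0.03]]
side cut case 0.91 840 [232. 201.] [0.376 0.299 0.036] [[0.341, 0.264, 0.001], [0.409, 0.463, 0.041]]
side cut case 0.49 2378 [356. 336.] [ 0.606 -0.234  0.022] [[0.576, -0.274, 0.002], [0.645, -0.107, 0.052]]
2.15
```

```bash
cat >> h.py <<'E'
def rect(xy):
    r=cv2.minAreaRect((np.asarray(xy)*1000).astype(np.float32)); return np.round(r[0],1),np.round(r[1],1),round(r[2],1)
def box(W,x0,x1,y0,y1,z0,z1):
    m=(W[...,0]>x0)&(W[...,0]<x1)&(W[...,1]>y0)&(W[...,1]<y1)&(W[...,2]>z0)&(W[...,2]<z1)
    return W[m]
E
python3 - <<'E'
from h import *
for cam in ['scene','side']:
    p=snapshot(cam); W=pts(p); np.savez(cam+'.npz',**{k:p[k] for k in p})
    print(cam)
    print('rack',rect(box(W,.5,.68,.2,.45,.033,.045)[:,:2]))
    b=box(W,.56,.64,.14,.225,.009,.02); print('bar',len(b),rect(b[:,:2]),np.median(b[:,2]))
    f=box(W,.55,.67,-.3,-.08,.003,.06); print('stand',len(f),rect(f[:,:2]))
    f=box(W,.55,.67,-.3,-.18,.046,.056); print('forktop',len(f),rect(f[:,:2]),np.median(f[:,2]))
    f=box(W,.55,.67,-.15,-.08,.023,.034); print('rest',len(f),rect(f[:,:2]))
    f=box(W,.38,.47,-.16,-.05,.037,.0455); print('blockA top',len(f),rect(f[:,:2]))
    f=box(W,.38,.47,-.16,-.05,.052,.08); print('wing',len(f),rect(f[:,:2]),np.percentile(f[:,2],98))
    im=cv2.cvtColor(p['img'],cv2.COLOR_RGB2BGR)
    a=[im[150:270,180:360],im[300:360,320:400]] if cam=='scene' else [im[270:380,220:400],im[180:240,270:360]]
    for i,c in enumerate(a): cv2.imwrite(f'pics/{cam}_c{i}.png',cv2.resize(c,None,fx=4,fy=4,interpolation=cv2.INTER_CUBIC))
E
```

```text
scene
rack (array([590.8, 313.9]), array([135.2, 165.1]), 4.3)
bar 239 (array([600. , 203.5]), array([27.3, 43.3]), 4.3) 0.014997522093170956
stand 1944 (array([ 609.9, -189. ]), array([119. , 217.3]), 0.2)
forktop 393 (array([ 604.3, -238.9]), array([60.7, 45.2]), 82.8) 0.051385140025050347
rest 138 (array([ 619.7, -120.6]), array([22.9, 34.6]), 84.8)
blockA top 179 (array([ 423.6, -103.7]), array([46.3, 44.5]), 32.6)
wing 95 (array([ 423.6, -103.4]), array([ 9.7, 29.4]), 34.1) 0.07257130616648065
side
rack (array([590.1, 309.9]), array([134.7, 172.1]), 5.1)
bar 111 (array([598. , 203.5]), array([33.6, 55.4]), 19.6) 0.012630657197513329
stand 2388 (array([ 618.5, -188.8]), array([174. ,  74.6]), 82.7)
forktop 676 (array([ 604.3, -242.3]), array([62.3, 43.9]), 81.7) 0.050154871498956255
rest 162 (array([ 619.7, -123.5]), array([23.6, 33.1]), 83.7)
blockA top 314 (array([ 422.5, -107.6]), array([45.3, 48.5]), 31.9)
wing 122 (array([ 422.1, -107.5]), array([ 9.5, 30.5]), 31.2) 0.06975522515253955
```

View pics/scene_c0.png

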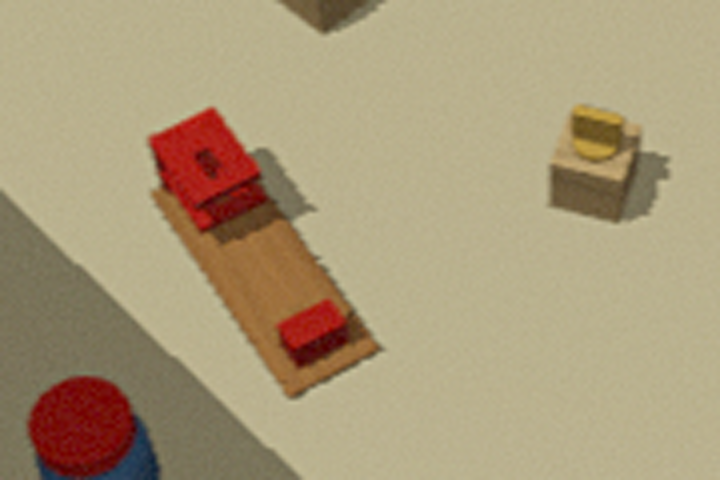

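View pics/side_c0.png

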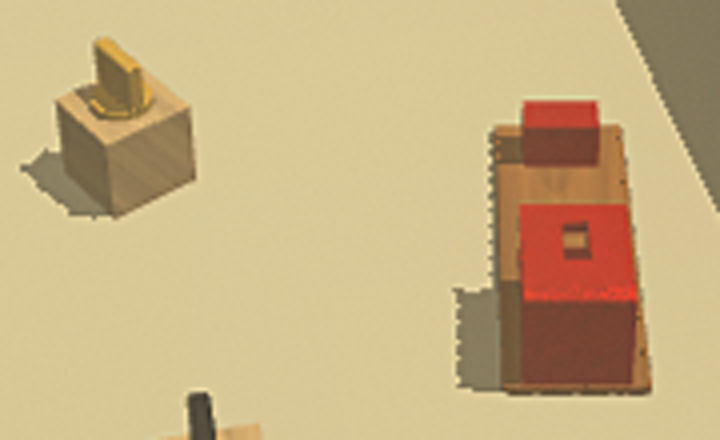

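View pics/scene_c1.png

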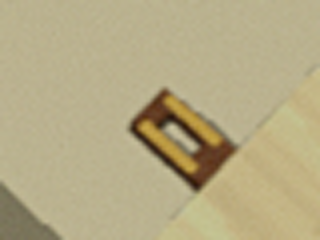

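Measurements agree across the two cameras:

| Item | Position (m) | Yaw |
|---|---|---|
| Rack and bar | slot ≈ (0.597, 0.205) | ≈ +4.5° |
| Stand origin | ≈ (0.605, -0.234) | ≈ -7.5° |
| Screw | ≈ (0.423, -0.1055) | ≈ 32.5° |

First I move to above the bar.

Call:
carry_out:
  linear:
    - [0.01,-0.01,0.035]
    - [0.03,-0.03,0.045]
    - [0.06,-0.055,0.045]
    - [0.09,-0.08,0.045]
    - [0.12,-0.105,0.045]
    - [0.15,-0.13,0.045]
    - [0.18,-0.155,0.045]
    - [0.21,-0.18,0.045]
  roll: [-0.1,-0.2,-0.3,-0.4,-0.5,-0.6,-0.7,-0.8]
  gripper: 0.6

```text
clock: 2.92
tool_pos: [0.3584, 0.4261, 0.303]
eef_rot: [0.498, 0.867, 0.0, -0.0]
contact_force: [0.4, 1.3, -0.1]
opening: 0.599
```

Call:
carry_out:
  linear:
    - [0.03,-0.027,0.0]
    - [0.06,-0.054,-0.005]
    - [0.09,-0.081,-0.015]
    - [0.12,-0.108,-0.03]
    - [0.15,-0.135,-0.045]
    - [0.18,-0.162,-0.065]
    - [0.21,-0.188,-0.085]
    - [0.239,-0.214,-0.11]
  roll: [-0.08,-0.16,-0.24,-0.32,-0.4,-0.449,-0.449,-0.449]

```text
clock: 3.58
tool_pos: [0.5908, 0.2184, 0.2]
eef_rot: [0.679, 0.734, 0.001, 0.001]
contact_force: [0.0, 0.3, -0.4]
opening: 0.604
```

Run:
```python
from h import *
p=snapshot('wrist'); save(p,'wrist1'); s=status.get_state(); print(s['q'],s['tool_pos'],s['eef_rot'])
print(np.round(p['world_from_camera'],3).tolist())
for q,h in [('bar_slot',.014)]:
    for r in tip_of(p,q)[:2]: print(r['confidence'],r['pixel'],onz(p,r['pixel'],h,True))
W=pts(p,True); b=box(W,.56,.64,.14,.222,.009,.02); print('bar',len(b),rect(b[:,:2]),np.median(b[:,2]))
```

```text
[-0.4733694   0.77169207  0.10636231  1.61726621 -0.09597356  0.7594368
 -0.25769791] [0.59443434 0.20909572 0.19534426] [ 0.68211516  0.73123315 -0.00241614  0.00333935]
[[0.997, 0.077, 0.023, 0.586], [0.081, -0.959, -0.27, 0.289], [0.002, 0.271, -0.963, 0.325], [0.0, 0.0, 0.0, 1.0]]
0.73 [333.5, 232.4] [0.60129082 0.20811696 0.014     ]
bar 1042 (array([601.2, 201.9]), array([25.8, 41.9]), 4.4) 0.012451269670032378
```

View pics/wrist1.png

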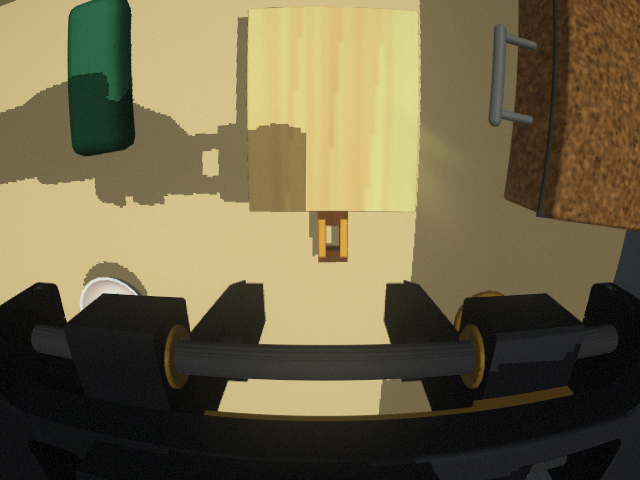

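The wrist view shows the bar end at (333,236), with the slot at about (0.601, 0.2065) and the rack mouth at row 212. Next I descend.

Call:
carry_out:
  linear:
    - [0.004,0.002,-0.03]
    - [0.005,0.002,-0.065]
    - [0.005,0.002,-0.1]
    - [0.005,0.002,-0.13]
    - [0.005,0.002,-0.13]
    - [0.005,0.002,-0.13]
  roll: [0,0.005,0.01,0.01,0.01,0.01]

```text
clock: 4.18
tool_pos: [0.5956, 0.2139, 0.0659]
eef_rot: [0.678, 0.735, -0.004, 0.001]
contact_force: [-0.1, 0.5, 0.0]
opening: 0.602
```

Call:
carry_out:
  linear:
    - [0.004,-0.002,-0.02]
    - [0.004,-0.002,-0.035]
    - [0.004,-0.002,-0.044]
    - [0.004,-0.002,-0.044]
    - [0.004,-0.002,-0.044]
  roll: [0,0,0,0,0]

```text
clock: 4.6
tool_pos: [0.5996, 0.2121, 0.0225]
eef_rot: [0.678, 0.735, -0.004, 0.001]
contact_force: [0.4, -0.4, 0.6]
opening: 0.598
```

Run:
```python
from h import *
p=snapshot('wrist'); save(p,'wrist2'); s=status.get_state(); print(s['tool_pos'],s['eef_rot'],s['contact_force'])
```

```text
[0.59996624 0.21221131 0.02287817] [ 0.67819527  0.73487203 -0.00356173  0.00126306] [0.4769398  0.32261114 0.4324167 ]
```

View pics/wrist2.png

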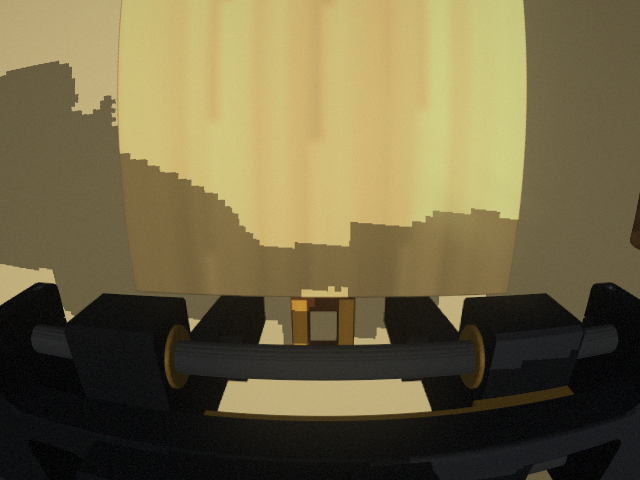

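The bar, at px ≈ 324, is centred between the fingers. I close now.

Call:
carry_out:
  linear:
    - [0,0,0]
    - [0,0,0]
    - [0,0,0]
    - [0,0,0]
  roll: [0,0,0,0]
  gripper: 0.2
  grip_force: 30

```text
clock: 4.98
tool_pos: [0.6002, 0.2123, 0.0234]
eef_rot: [0.678, 0.735, -0.003, 0.001]
contact_force: [-0.6, 0.0, -0.7]
opening: 0.32
```

Call:
carry_out:
  linear:
    - [0,0,0]
    - [0,0,0]
    - [0.001,-0.015,0.0]
    - [0.0035,-0.045,0.0]
    - [0.0055,-0.07,0.0]
    - [0.008,-0.1,0.0]
    - [0.01,-0.13,0.0]
    - [0.0125,-0.16,0.0]
  roll: [0,0,0,0,0,0,0,0]
  gripper: 0.1
  grip_force: 30

```text
clock: 5.65
tool_pos: [0.6124, 0.0496, 0.0233]
eef_rot: [0.678, 0.735, -0.004, 0.002]
contact_force: [0.1, 1.3, -1.2]
opening: 0.286
```

Call:
carry_out:
  linear:
    - [0.0017,-0.02,0.0]
    - [0.002,-0.025,0.0]
    - [0.002,-0.025,0.0]
  roll: [0,0,0]

```text
clock: 5.9
tool_pos: [0.6143, 0.0203, 0.0234]
eef_rot: [0.68, 0.733, -0.005, 0.002]
contact_force: [0.4, -0.6, -0.6]
opening: 0.286
```

Run:
```python
from h import *
s=status.get_state(); print(s['tool_pos'],s['eef_rot'],s['contact_force'],s['opening'])
p=snapshot('side'); save(p,'side3')
p=snapshot('wrist'); save(p,'wrist3')
```

```text
[0.6142752  0.0202878  0.02337717] [ 0.68024598  0.73296625 -0.00453963  0.00229941] [ 0.38066697 -0.62311576 -0.63456801] 0.28555731408112545
```

View pics/side3.png

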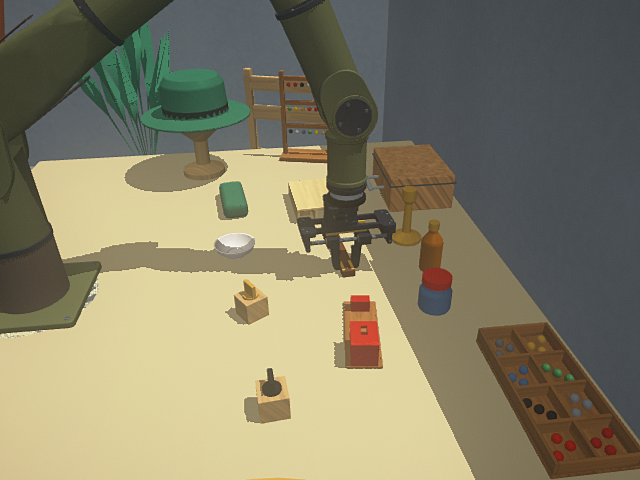

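View pics/wrist3.png

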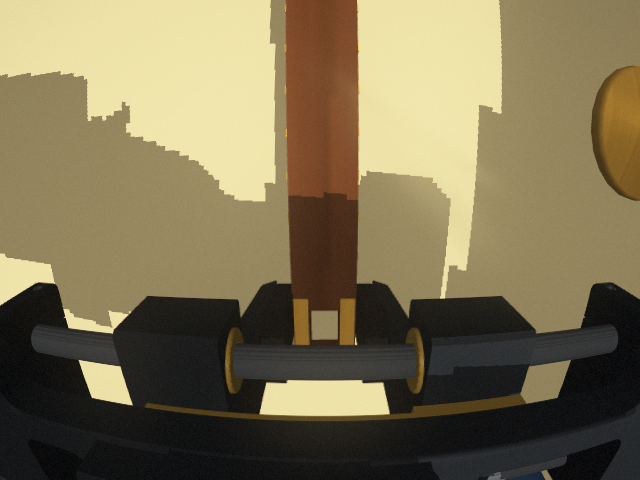

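The bar is fully out and lies straight ahead of the fingers. I open, slide back along it about 52 mm and re-grip.

Call:
carry_out:
  linear:
    - [0,0,0]
    - [0,0,0]
    - [-0.001,0.012,0]
    - [-0.003,0.038,-0.001]
    - [-0.004,0.0525,-0.0015]
    - [-0.004,0.0525,-0.0015]
    - [-0.004,0.0525,-0.0015]
  roll: [0,0,0,0,0,0,0]
  gripper: 0.5

```text
clock: 6.58
tool_pos: [0.6099, 0.081, 0.0217]
eef_rot: [0.677, 0.736, -0.003, 0.001]
contact_force: [0.0, -0.6, 1.1]
opening: 0.494
```

Call:
carry_out:
  linear:
    - [0,0,0]
    - [0,0,0]
    - [0,0,0]
    - [0,0,0]
    - [0,0,0]
  roll: [0,0,0,0,0]
  gripper: 0.15
  grip_force: 40

```text
clock: 7.0
tool_pos: [0.6099, 0.0798, 0.0218]
eef_rot: [0.677, 0.736, -0.003, 0.001]
contact_force: [0.1, -1.2, 0.8]
opening: 0.286
```

Call:
carry_out:
  linear:
    - [0,0,0.03]
    - [0,0,0.06]
    - [0,0,0.08]
    - [0,0,0.08]
  roll: [0,0,0,0]

```text
clock: 7.33
tool_pos: [0.6127, 0.0796, 0.1059]
eef_rot: [0.678, 0.735, -0.0, 0.003]
contact_force: [1.0, -0.5, -0.8]
opening: 0.289
```

Run:
```python
from h import *
p=snapshot('side'); save(p,'side4'); W=pts(p)
s=status.get_state(); print(s['tool_pos'],s['eef_rot'],s['contact_force'],s['opening'])
for r in tip_of(p,'bar_slot')[:2]: print(r['confidence'],r['pixel'],onz(p,r['pixel'],s['tool_pos'][2]-.0075))
p=snapshot('scene'); save(p,'scene4')
for r in tip_of(p,'bar_slot')[:2]: print(r['confidence'],r['pixel'],onz(p,r['pixel'],s['tool_pos'][2]-.0075))
p=snapshot('wrist'); save(p,'wrist4')
```

```text
[0.61150474 0.0796366  0.10379075] [ 0.67741799  0.73559352 -0.00137235  0.00227324] [-0.00529854  0.10936958 -2.33149709] 0.2881555427936924
0.74 [347.2, 227.3] [0.61791521 0.01809524 0.09629075]
0.25 [428.5, 264.8] [ 0.7380719  -0.13362786  0.09629075]
```

View pics/side4.png

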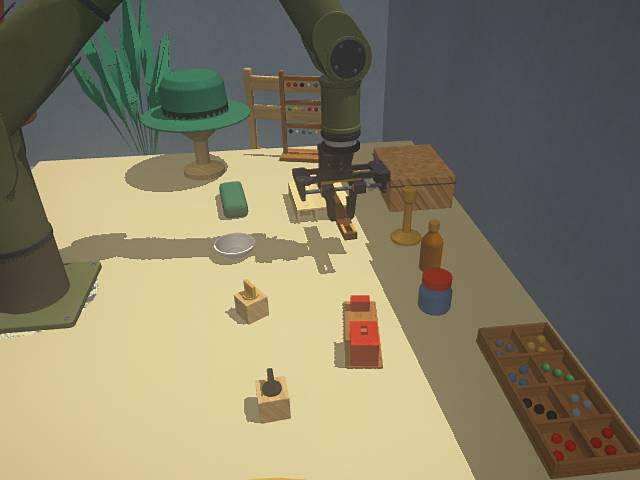

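View pics/wrist4.png

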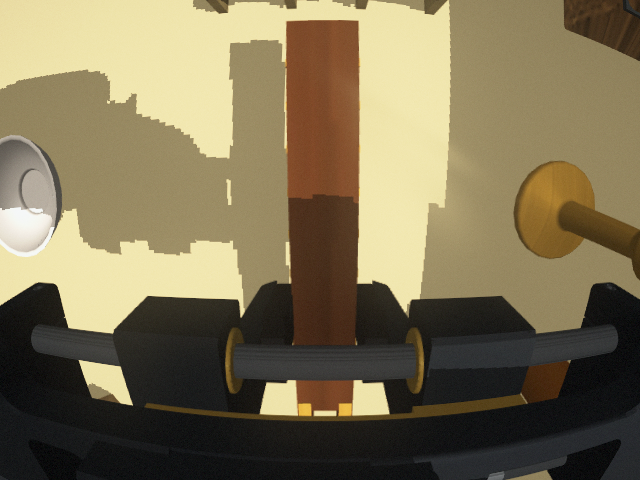

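Call:
carry_out:
  linear:
    - [0.001,-0.02,0]
    - [0.003,-0.055,0]
    - [0.004,-0.09,0]
    - [0.006,-0.125,-0.005]
    - [0.007,-0.16,-0.015]
    - [0.008,-0.19,-0.025]
    - [0.0085,-0.2,-0.029]
    - [0.0085,-0.2,-0.029]
  roll: [-0.03,-0.07,-0.11,-0.15,-0.19,-0.213,-0.213,-0.213]

```text
clock: 8.25
tool_pos: [0.6154, -0.1231, 0.069]
eef_rot: [0.753, 0.658, -0.006, -0.002]
contact_force: [0.5, 0.2, -0.6]
opening: 0.292
```

Call:
carry_out:
  linear:
    - [0,0,0]
    - [0,0,0]
  roll: [0,0]

```text
clock: 8.42
tool_pos: [0.6149, -0.1218, 0.0682]
eef_rot: [0.752, 0.659, -0.006, -0.003]
contact_force: [-1.0, 0.2, -0.7]
opening: 0.291
```

```bash
cat >> h.py <<'E'
def st():
    s=status.get_state(); q=s['eef_rot']; print('t',round(s['clock'],2),'pos',np.round(s['tool_pos'],4),'jaw',round(np.degrees(np.arctan2(q[1]**2-q[0]**2,2*q[0]*q[1])),2),'quat',np.round(q,4),'F',np.round(s['contact_force'],1),'op',round(s['opening'],3),'q7',round(s['q'][6],2)); return s
def crop(p,n,a,b,c,d,f=4):
    im=cv2.cvtColor(p['img'],cv2.COLOR_RGB2BGR)[b:d,a:c]; cv2.imwrite('pics/'+n+'.png',cv2.resize(im,None,fx=f,fy=f,interpolation=cv2.INTER_CUBIC))
E
python3 - <<'E'
from h import *
s=st()
for cam in ['side','scene']:
    p=snapshot(cam); save(p,cam+'5'); W=pts(p); np.savez(cam+'5.npz',**{k:p[k] for k in p})
    zt=s['tool_pos'][2]-.0078
    for r in tip_of(p,'bar_slot')[:1]: print(r['confidence'],r['pixel'],onz(p,r['pixel'],zt))
    for r in tip_of(p,'stand_slot')[:1]: print(r['confidence'],r['pixel'],onz(p,r['pixel'],.051))
E
```

```text
t 8.42 pos [ 0.6149 -0.1218  0.0682] jaw -7.6 quat [ 0.7524  0.6587 -0.0063 -0.0027] F [-1.   0.2 -0.7] op 0.291 q7 0.04
0.79 [357.9, 304.9] [ 0.60496223 -0.18394044  0.06035547]
0.66 [360.4, 330.2] [ 0.59994604 -0.23718934  0.051     ]
0.7 [240.4, 201.1] [ 0.61230713 -0.18968312  0.06035547]
0.76 [232.5, 190.8] [ 0.60575242 -0.23171848  0.051     ]
```

View pics/side5.png

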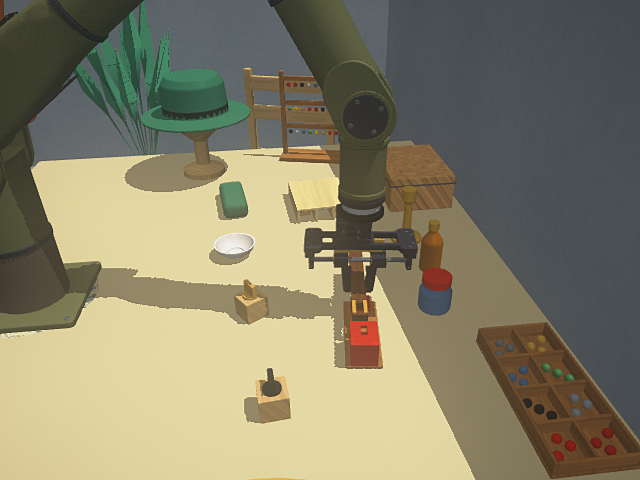

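View pics/scene5.png

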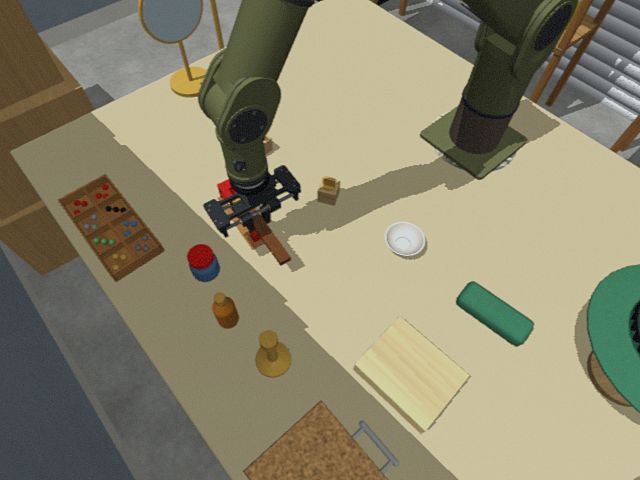

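Run:
```python
from h import *
p=dict(np.load('side5.npz')); crop(p,'side5c',330,280,400,380,7)
```

```text
(no output)
```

View pics/side5c.png

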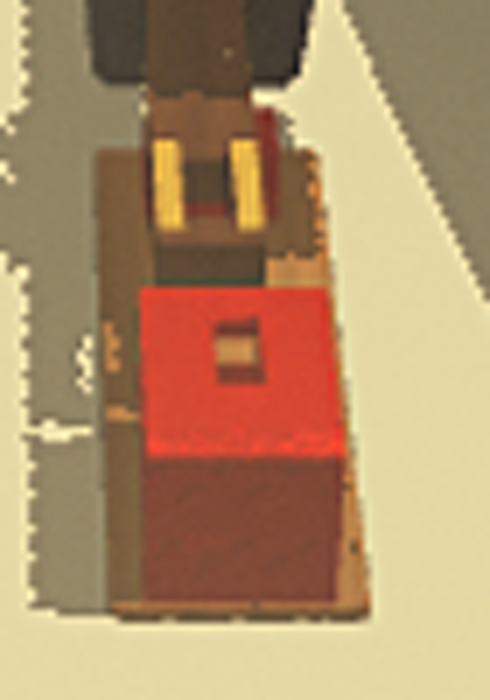

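Run:
```python
from h import *
p=dict(np.load('side5.npz'))
f=lambda c,r,h:np.round(onz(p,[330+c/7,280+r/7],h)*1000,1)
print('bar slot',f(208,185,.0604),'strip back',f(168,138,.0604),f(245,138,.0604),'front',f(170,230,.0604),f(253,230,.0604))
print('bar front edge',f(155,243,.0604),f(268,243,.0604))
print('fork slot',f(240,351,.051),'corners',f(140,288,.051),f(330,288,.051),f(345,457,.051),f(146,457,.051))
```

```text
bar slot [ 607.3 -188.5   60.4] strip back [ 600.8 -169.1   60.4] [ 619.4 -171.5   60.4] front [ 595.4 -204.1   60.4] [ 614.8 -206.6   60.4]
bar front edge [ 591.1 -208.3   60.4] [ 617.3 -211.8   60.4]
fork slot [ 606.1 -237.9   51. ] corners [ 587.  -212.9   51. ] [ 631.1 -218.6   51. ] [ 622.6 -275.6   51. ] [ 579.1 -270.    51. ]
```

Comparing bar and fork in the same side view, the bar slot is 49.1 mm back along the stand axis and 5.2 mm to -x. I shift sideways and lower to insertion height.

Call:
carry_out:
  linear:
    - [0.003,0.0,-0.003]
    - [0.0055,0.0,-0.008]
    - [0.0055,0.0,-0.014]
    - [0.0055,0.0,-0.0165]
    - [0.0055,0.0,-0.0165]
    - [0.0055,0.0,-0.0165]
  roll: [0,0,0,0,0,0]

```text
clock: 9.22
tool_pos: [0.6208, -0.1223, 0.0523]
eef_rot: [0.753, 0.659, -0.006, -0.002]
contact_force: [-0.1, -0.1, -1.0]
opening: 0.286
```

Run:
```python
from h import *
st()
p=snapshot('side'); np.savez('side6.npz',**{k:p[k] for k in p}); crop(p,'side6c',330,280,400,380,7)
st()
```

```text
t 9.22 pos [ 0.6208 -0.1223  0.0523] jaw -7.62 quat [ 0.7525  0.6585 -0.006  -0.002 ] F [-0.1 -0.1 -1. ] op 0.286 q7 0.03
t 9.27 pos [ 0.6211 -0.1224  0.0526] jaw -7.62 quat [ 0.7525  0.6585 -0.0058 -0.0018] F [-0.1 -0.4 -0.9] op 0.288 q7 0.03
```

View pics/side6c.png

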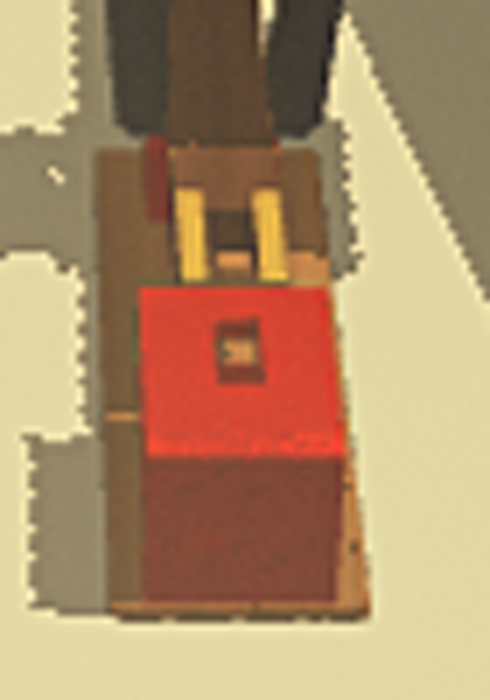

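Run:
```python
from h import *
p=dict(np.load('side6.npz'))
f=lambda c,r,h:np.round(onz(p,[330+c/7,280+r/7],h)*1000,1)
h=.0526-.0078
a=(f(192,188,h)+f(267,188,h)+f(196,281,h)+f(272,281,h))/4; b=f(240,351,.051)
print(f(192,188,h),f(267,188,h),f(196,281,h),f(272,281,h))
d=(b-a)[:2]; c,s=np.cos(np.radians(7.5)),np.sin(np.radians(7.5))
print(a,b,'along',d@[s,c],'across',d@[c,-s])
```

```text
[ 607.  -169.7   44.8] [ 625.2 -172.1   44.8] [ 601.9 -204.7   44.8] [ 619.7 -207.1   44.8]
[ 613.45 -188.4    44.8 ] [ 606.1 -237.9   51. ] along -50.035888150820995 across -0.826073216204976
```

Call:
carry_out:
  linear:
    - [-0.0005,0.0,-0.0014]
    - [-0.0015,-0.005,-0.0014]
    - [-0.0025,-0.012,-0.0014]
    - [-0.0035,-0.02,-0.0014]
    - [-0.0045,-0.028,-0.0014]
    - [-0.0045,-0.028,-0.0014]
  roll: [0,0,0,0,0,0]

```text
clock: 9.77
tool_pos: [0.6159, -0.1544, 0.0514]
eef_rot: [0.754, 0.657, -0.007, -0.001]
contact_force: [0.4, -0.5, -1.0]
opening: 0.29
```

Run:
```python
from h import *
st()
p=snapshot('side'); crop(p,'side7c',330,280,400,380,7)
```

```text
t 9.77 pos [ 0.6159 -0.1544  0.0514] jaw -7.84 quat [ 0.7538  0.6571 -0.0068 -0.0008] F [ 0.4 -0.5 -1. ] op 0.29 q7 0.07
```

View pics/side7c.png

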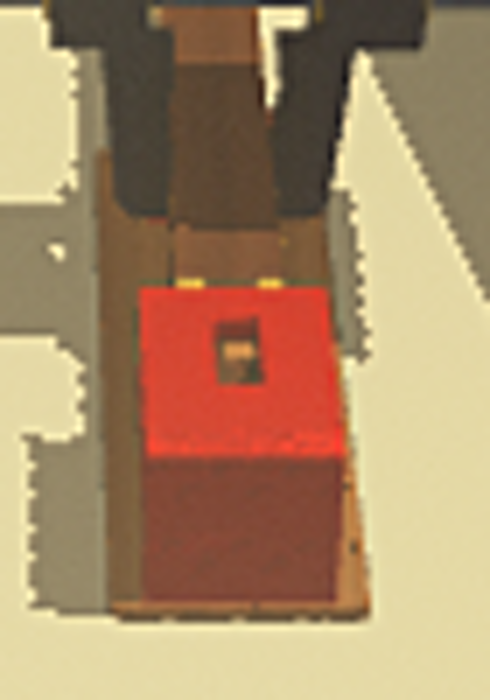

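It is inside without contact. I finish the insertion.

Call:
carry_out:
  linear:
    - [-0.0005,-0.005,0]
    - [-0.0015,-0.011,0]
    - [-0.002,-0.0165,0]
    - [-0.002,-0.0175,0]
    - [-0.002,-0.0175,0]
    - [-0.002,-0.0175,0]
  roll: [0,0,0,0,0,0]

```text
clock: 10.32
tool_pos: [0.6142, -0.1702, 0.0513]
eef_rot: [0.753, 0.657, -0.006, -0.001]
contact_force: [-0.5, 0.1, -1.6]
opening: 0.291
```

Run:
```python
from h import *
st()
p=snapshot('side'); np.savez('side8.npz',**{k:p[k] for k in p});crop(p,'side8c',330,260,400,360,7)
p=snapshot('wrist'); save(p,'wrist8')
p=snapshot('scene'); crop(p,'scene8',180,140,300,260,5)
```

```text
t 10.32 pos [ 0.6142 -0.1702  0.0513] jaw -7.79 quat [ 0.7535  0.6574 -0.0062 -0.0013] F [-0.5  0.1 -1.6] op 0.291 q7 0.09
```

View pics/side8c.png

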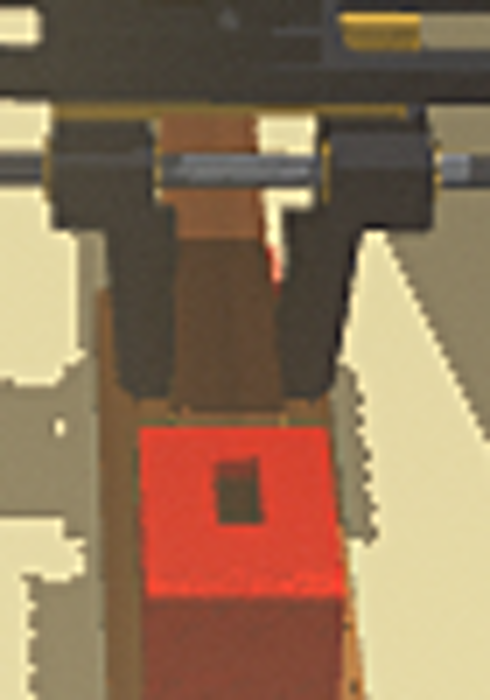

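View pics/scene8.png

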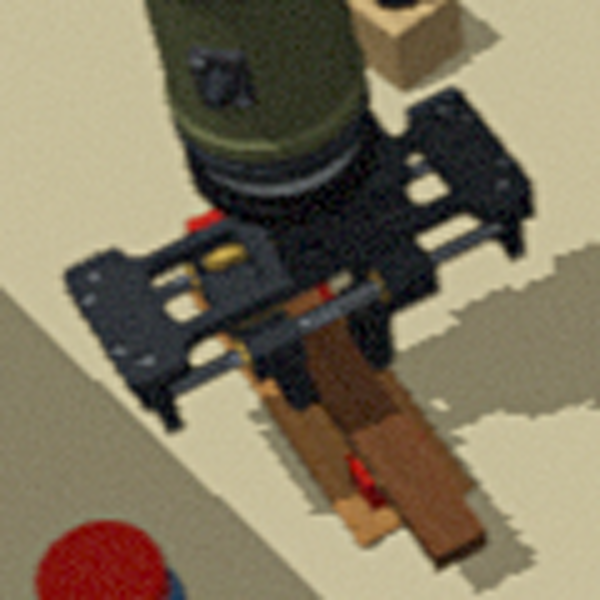

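Call:
carry_out:
  linear:
    - [-0.0003,-0.0015,0]
    - [-0.0003,-0.0015,-0.001]
    - [-0.0003,-0.0015,-0.0018]
    - [-0.0003,-0.0015,-0.0018]
    - [-0.0003,-0.0015,-0.0018]
  roll: [0,0,0,0,0]

```text
clock: 10.88
tool_pos: [0.614, -0.1713, 0.0498]
eef_rot: [0.753, 0.658, -0.006, -0.001]
contact_force: [-2.1, 0.8, 3.7]
opening: 0.291
```

Run:
```python
from h import *
st()
p=snapshot('side'); np.savez('side9.npz',**{k:p[k] for k in p});crop(p,'side9c',350,315,380,345,18)
W=pts(p); print(np.round(W[320:338,358:371,2]*1000).astype(int))
```

```text
t 10.88 pos [ 0.614  -0.1713  0.0498] jaw -7.76 quat [ 0.7533  0.6577 -0.0061 -0.0013] F [-2.1  0.8  3.7] op 0.291 q7 0.09
[[40 40 42 41 41 41 42 41 41 42 40 42 41]
 [48 50 49 52 51 50 51 50 49 51 49 49 50]
 [49 50 52 49 51 49 50 50 50 49 49 50 48]
 [49 50 50 50 51 51 50 51 50 50 51 51 49]
 [50 50 50 50 51 51 49 50 51 50 52 49 50]
 [51 51 49 50 48 50 49 50 50 51 50 52 51]
 [49 50 47 46 48 47 46 49 46 50 51 50 51]
 [49 49 47 45 44 46 47 44 47 49 49 52 50]
 [52 50 49 41 42 41 42 40 43 50 51 52 50]
 [51 50 48 42 41 43 41 40 40 49 50 51 50]
 [51 49 50 41 40 38 38 40 38 50 50 50 50]
 [51 49 48 38 40 37 38 36 37 49 50 51 49]
 [51 50 49 36 36 37 37 35 34 52 50 50 52]
 [51 51 49 33 32 33 33 33 34 49 49 49 50]
 [50 51 51 29 31 32 31 32 33 51 51 51 52]
 [52 49 50 50 50 50 49 51 48 50 52 50 50]
 [49 50 52 50 50 51 51 51 52 51 52 50 50]
 [50 49 52 50 50 51 50 50 50 51 50 51 50]]
```

View pics/side9c.png

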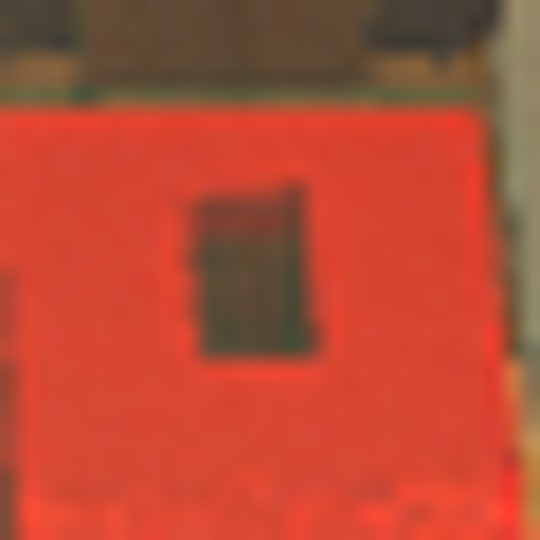

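Run:
```python
from h import *
p=dict(np.load('side9.npz')); W=pts(p)
o=np.array([606,-237.7]); c,s=np.cos(np.radians(7.6)),np.sin(np.radians(7.6))
for r in range(324,337):
    w=W[r,361:367].mean(0)*1000; d=w[:2]-o; print(r,'x',round(d@[c,-s],1),'y',round(d@[s,c],1),'z',round(w[2],1))
```

```text
324 x -0.3 y 15.6 z 50.4
325 x -0.3 y 14.3 z 49.5
326 x -0.3 y 14.7 z 47.0
327 x -0.3 y 13.9 z 45.5
328 x -0.0 y 16.1 z 41.5
329 x -0.1 y 13.8 z 41.4
330 x -0.1 y 14.1 z 39.0
331 x -0.1 y 13.3 z 37.5
332 x -0.0 y 12.9 z 35.8
333 x 0.1 y 13.7 z 32.9
334 x 0.1 y 13.0 z 31.3
335 x -1.6 y -10.3 z 49.7
336 x -1.8 y -14.0 z 50.9
```

The bar slot's back wall is flush with the fork's slot wall, within about 0.5 mm. I release, rise and check.

Call:
carry_out:
  linear:
    - [0,0,0]
    - [0,0,0]
    - [0,0,0]
    - [0,0,0.01]
    - [0,0,0.04]
    - [0,0,0.08]
    - [0,-0.02,0.11]
    - [0,-0.05,0.13]
  roll: [0,0,0,0,0,0,0,0]
  gripper: 0.45

```text
clock: 11.6
tool_pos: [0.6164, -0.2176, 0.184]
eef_rot: [0.751, 0.66, -0.004, -0.0]
contact_force: [1.2, -0.5, -0.6]
opening: 0.45
```

Call:
carry_out:
  linear:
    - [0,-0.03,0.005]
    - [0,-0.06,0.01]
    - [0,-0.09,0.01]
    - [0,-0.09,0.01]
    - [0,-0.09,0.01]
  roll: [0,0,0,0,0]

```text
clock: 12.02
tool_pos: [0.6154, -0.3106, 0.1945]
eef_rot: [0.753, 0.658, -0.004, 0.0]
contact_force: [0.4, 0.8, -0.7]
opening: 0.445
```

Run:
```python
from h import *
st()
p=snapshot('wrist'); save(p,'wrist10'); np.savez('wrist10.npz',**{k:p[k] for k in p})
for r in tip_of(p,'stand_slot')[:1]: print(r['confidence'],r['pixel'],onz(p,r['pixel'],.051,True))
p=snapshot('side'); np.savez('side10.npz',**{k:p[k] for k in p});crop(p,'side10c',330,260,400,360,7)
st()
```

```text
t 12.02 pos [ 0.6154 -0.3106  0.1945] jaw -7.64 quat [ 7.526e-01  6.584e-01 -4.100e-03  2.000e-04] F [ 0.4  0.8 -0.7] op 0.445 q7 0.28
0.8 [295.1, 130.7] [ 0.60484263 -0.23404955  0.051     ]
t 12.17 pos [ 0.6168 -0.3056  0.194 ] jaw -7.27 quat [ 0.7505  0.6608 -0.0029 -0.0011] F [0.6 0.3 0. ] op 0.452 q7 0.28
```

View pics/wrist10.png

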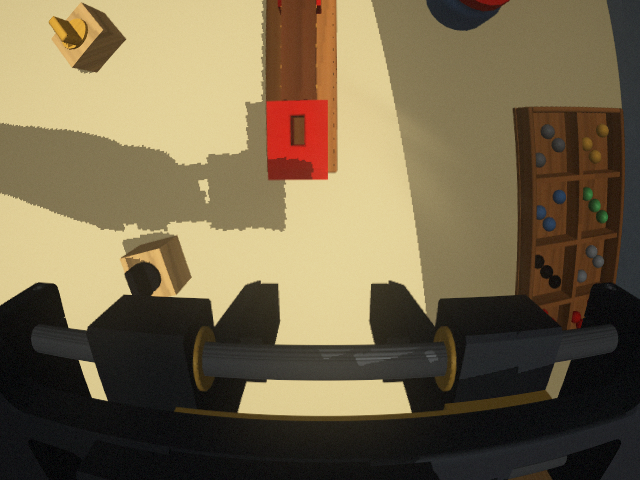

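View pics/side10c.png

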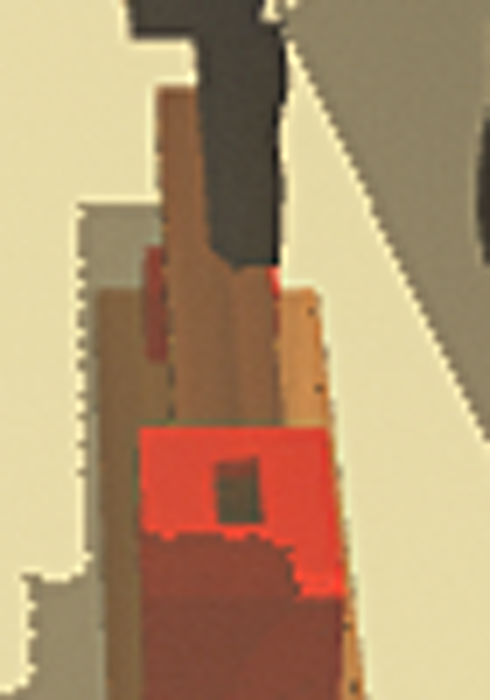

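Run:
```python
from h import *
p=dict(np.load('wrist10.npz')); crop(p,'wrist10c',250,80,350,190,6)
W=pts(p,True); print(np.round(W[110:150,286:310,2]*1000).astype(int)[::2])
```

```text
[[                  49                   50                   50
                    48                   50                   51
                    49                   48                   50
                    49                   49                   48
                    48                   48                   50
                    49                   48                   49
                    49                   50                   49
                    49                   49                   50]
 [                  50                   50                   50
                    50                   49                   48
                    49                   49                   49
                    49                   50                   50
                    49                   50                   49
                    51                   49                   49
                    50                   49                   49
                    50                   48                   49]
 [                  49                   50               
[... 8680 characters left out ...]
        50                   49                   49
                    49                   48                   49]
 [                  49                   50                   49
                    48                   49                   50
                    51                   49                   50
                    50                   50                   50
                    48                   48                   50
                    50                   48                   50
                    49                   48                   49
                    49                   49                   49]]<stdin>:3: RuntimeWarning: invalid value encountered in cast
```

View pics/wrist10c.png

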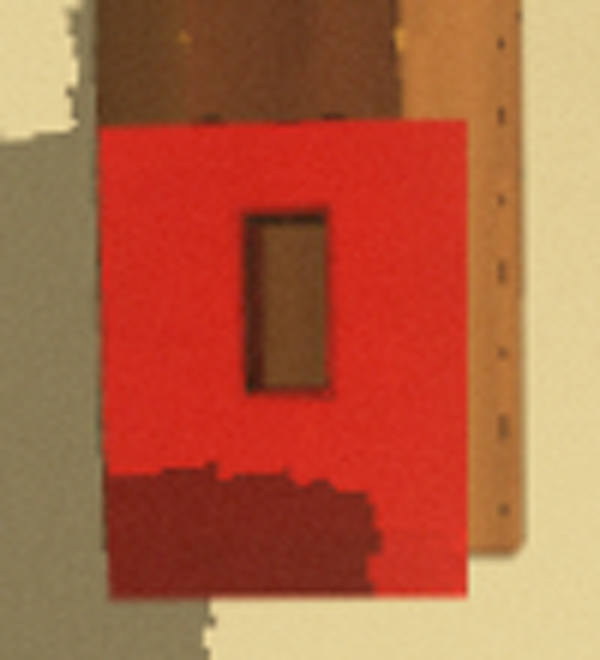

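The wrist view looks straight down through fork and bar to the foot: slot at px ≈ (298,130), seen clear right through. Now I move to the brass screw.

Call:
carry_out:
  linear:
    - [-0.025,0.025,0]
    - [-0.05,0.05,0]
    - [-0.075,0.075,0]
    - [-0.1,0.1,0]
    - [-0.125,0.125,0]
    - [-0.15,0.15,-0.01]
    - [-0.175,0.18,-0.025]
    - [-0.194,0.2,-0.04]
  roll: [0.1,0.2,0.3,0.4,0.5,0.6,0.695,0.695]

```text
clock: 12.83
tool_pos: [0.4208, -0.1019, 0.1546]
eef_rot: [0.477, 0.879, -0.002, -0.0]
contact_force: [0.6, 0.8, -0.9]
opening: 0.448
```

Call:
carry_out:
  linear:
    - [0,0,0]
    - [0,0,0]
  roll: [0,0]

```text
clock: 13.0
tool_pos: [0.4193, -0.0992, 0.1545]
eef_rot: [0.475, 0.88, -0.002, -0.002]
contact_force: [-0.3, -0.6, 0.2]
opening: 0.452
```

Run:
```python
from h import *
st()
p=snapshot('wrist'); save(p,'wrist11'); W=pts(p,True); np.savez('wrist11.npz',**{k:p[k] for k in p})
f=box(W,.38,.47,-.16,-.05,.055,.08); print('wing',len(f),rect(f[:,:2]),np.percentile(f[:,2],98))
f=box(W,.38,.47,-.16,-.05,.036,.05); print('block',len(f),rect(f[:,:2]))
q=dict(np.load('wrist10.npz')); print('slot',onz(q,[297.6,130.5],.051,True))
```

```text
t 13.0 pos [ 0.4193 -0.0992  0.1545] jaw 33.31 quat [ 0.4747  0.8801 -0.0021 -0.002 ] F [-0.3 -0.6  0.2] op 0.452 q7 0.48
wing 621 (array([ 422.7, -104.5]), array([ 7.8, 29.4]), 31.9) 0.06944594070352889
block 3484 (array([ 423.2, -105.1]), array([44.1, 44.5]), 32.1)
slot [ 0.60663493 -0.23416701  0.051     ]
```

View pics/wrist11.png

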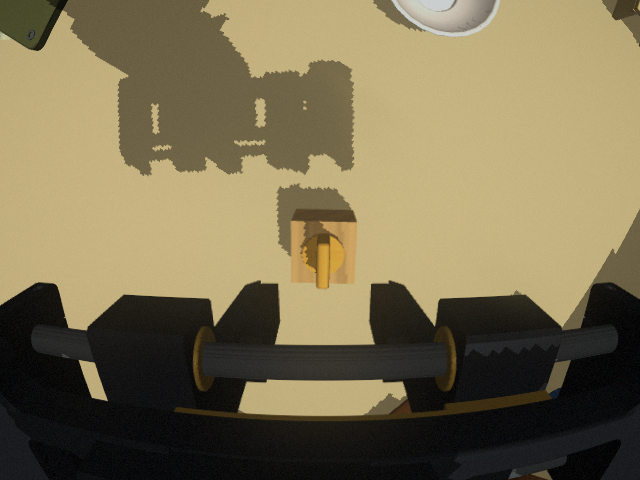

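Call:
carry_out:
  linear:
    - [0.003,-0.004,-0.02]
    - [0.0037,-0.0058,-0.045]
    - [0.0037,-0.0058,-0.065]
    - [0.0037,-0.0058,-0.08]
    - [0.0037,-0.0058,-0.0865]
    - [0.0037,-0.0058,-0.0865]
    - [0.0037,-0.0058,-0.0865]
  roll: [-0.02,-0.02,-0.02,-0.02,-0.02,-0.02,-0.02]

```text
clock: 13.63
tool_pos: [0.4259, -0.107, 0.0686]
eef_rot: [0.485, 0.875, -0.002, 0.0]
contact_force: [-0.3, -0.1, 0.6]
opening: 0.453
```

Run:
```python
from h import *
st()
p=snapshot('wrist'); save(p,'wrist12')
```

```text
t 13.63 pos [ 0.4259 -0.107   0.0686] jaw 31.99 quat [ 4.849e-01  8.746e-01 -1.700e-03  3.000e-04] F [-0.3 -0.1  0.6] op 0.453 q7 0.44
```

View pics/wrist12.png

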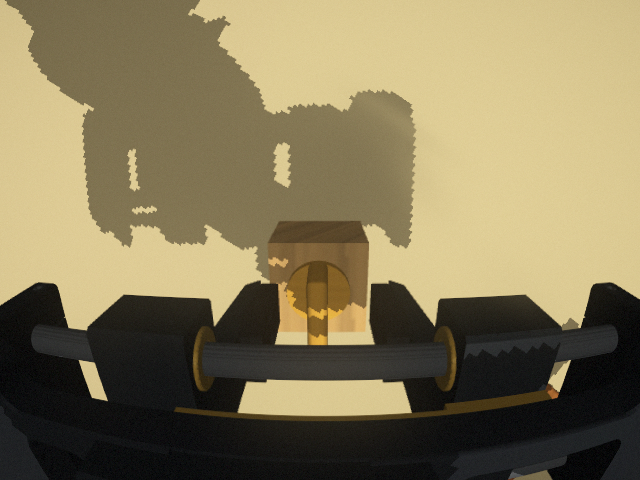

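Call:
carry_out:
  linear:
    - [-0.0028,0.002,-0.0018]
    - [-0.0028,0.002,-0.0018]
    - [-0.0028,0.002,-0.0018]
    - [-0.0028,0.002,-0.0018]
  roll: [0,0,0,0]

```text
clock: 14.02
tool_pos: [0.4242, -0.1054, 0.0684]
eef_rot: [0.485, 0.874, -0.001, 0.002]
contact_force: [-0.5, 0.6, -0.2]
opening: 0.451
```

Call:
carry_out:
  linear:
    - [0,0,0]
    - [0,0,0]
    - [0,0,0]
    - [0,0,0]
    - [0,0,0]
    - [0,0,0]
  roll: [0,0,0,0,0,0]
  gripper: 0.0
  grip_force: 30

```text
clock: 14.52
tool_pos: [0.4234, -0.1061, 0.0686]
eef_rot: [0.486, 0.874, -0.002, 0.002]
contact_force: [-1.7, -1.0, 3.4]
opening: 0.09
```

Run:
```python
from h import *
st()
```

```text
t 14.52 pos [ 0.4234 -0.1061  0.0686] jaw 31.91 quat [ 0.4855  0.8742 -0.0021  0.0017] F [-1.7 -1.   3.4] op 0.09 q7 -0.05
```

The wing is gripped: opening 0.09, about 7.9 mm. I lift it straight out.

Call:
carry_out:
  linear:
    - [0,0,0.008]
    - [0,0,0.018]
    - [0,0,0.03]
    - [0,0,0.045]
    - [0,0,0.06]
    - [0,0,0.075]
    - [0,0,0.085]
    - [0,0,0.085]
  roll: [0,0,0,0,0,0,0,0]

```text
clock: 15.18
tool_pos: [0.4243, -0.1061, 0.155]
eef_rot: [0.486, 0.874, -0.001, 0.003]
contact_force: [1.1, 0.4, -0.9]
opening: 0.09
```

Run:
```python
from h import *
st()
p=snapshot('side'); save(p,'side13'); crop(p,'side13c',220,210,300,330,6)
```

```text
t 15.18 pos [ 0.4243 -0.1061  0.155 ] jaw 31.88 quat [ 0.4858  0.8741 -0.0012  0.0031] F [ 1.1  0.4 -0.9] op 0.09 q7 0.04
```

View pics/side13.png

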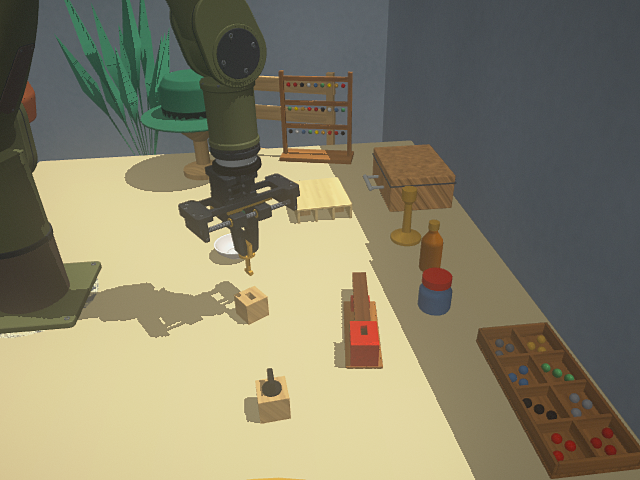

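View pics/side13c.png

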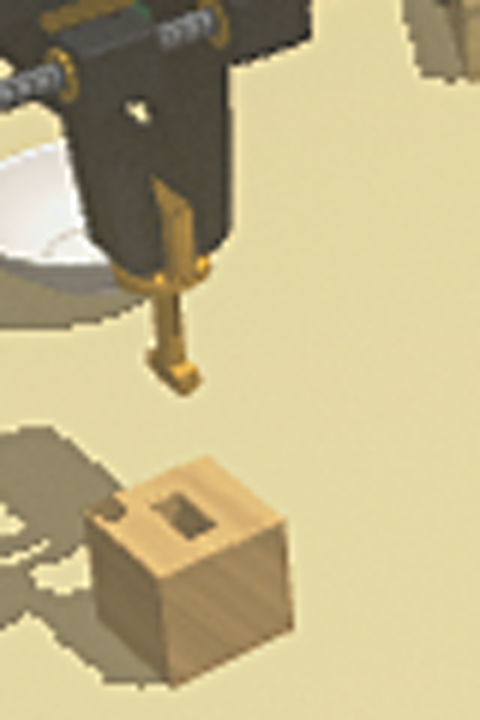

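The screw hangs straight below the fingers, with its tip at about (248,272). I carry it over the fork.

Call:
carry_out:
  linear:
    - [0.02,-0.014,0]
    - [0.05,-0.035,0]
    - [0.08,-0.056,0]
    - [0.11,-0.077,0]
    - [0.14,-0.098,0]
    - [0.165,-0.116,0]
    - [0.178,-0.125,-0.005]
    - [0.181,-0.128,-0.01]
  roll: [-0.09,-0.18,-0.27,-0.36,-0.45,-0.54,-0.63,-0.69]

```text
clock: 15.9
tool_pos: [0.6074, -0.2363, 0.1425]
eef_rot: [0.755, 0.656, -0.002, 0.003]
contact_force: [-0.2, -0.3, -0.8]
opening: 0.088
```

Call:
carry_out:
  linear:
    - [0,0,0]
    - [0,0,0]
    - [0,0,0]
  roll: [0,0,0]

```text
clock: 16.15
tool_pos: [0.6065, -0.2356, 0.1415]
eef_rot: [0.754, 0.657, -0.003, 0.002]
contact_force: [-0.1, 0.0, -0.3]
opening: 0.085
```

Run:
```python
from h import *
st()
p=snapshot('side'); np.savez('side14.npz',**{k:p[k] for k in p}); crop(p,'side14c',320,250,410,370,6)
for r in tip_of(p,'screw_tip')[:2]: print(r['confidence'],r['pixel'])
p=snapshot('scene'); np.savez('scene14.npz',**{k:p[k] for k in p}); crop(p,'scene14c',180,120,300,240,5)
st()
```

```text
t 16.15 pos [ 0.6065 -0.2356  0.1415] jaw -7.88 quat [ 0.754   0.6569 -0.0026  0.0024] F [-0.1  0.  -0.3] op 0.085 q7 -0.12
0.53 [366.7, 317.5]
t 16.3 pos [ 0.607  -0.2358  0.1426] jaw -7.92 quat [ 0.7543  0.6566 -0.002   0.0031] F [ 0.3  0.8 -0.5] op 0.09 q7 -0.12
```

View pics/side14c.png

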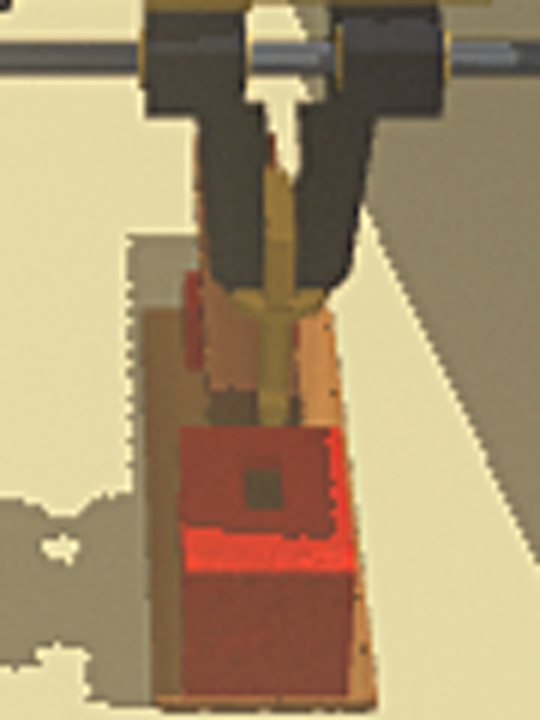

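View pics/scene14c.png

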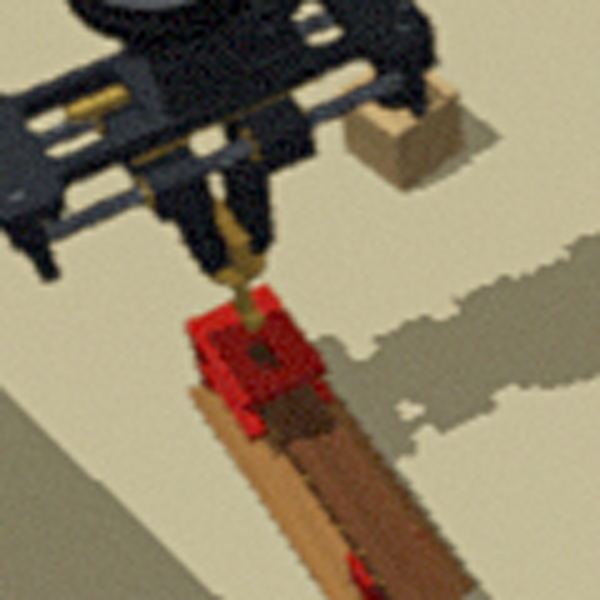

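Run:
```python
from h import *
c,s=np.cos(np.radians(7.7)),np.sin(np.radians(7.7))
p=dict(np.load('side14.npz')); f=lambda a,b,h:onz(p,[320+a/6,250+b/6],h)*1000
sl=f(263.5,487,.051); t=f(274,424,.0759); print('side slot',sl,'tip front',t); d=(t-sl)[:2]; print('across',d@[c,-s],'along',d@[s,c]+7.5)
print('shank ref', f(277,350,.095))
p=dict(np.load('scene14.npz')); f=lambda a,b,h:onz(p,[180+a/5,120+b/5],h)*1000
sl=f(263,353,.051); t=f(253,323,.0759); d=(t-sl)[:2]; print('scene slot',sl,t,'across',d@[c,-s],'along',d@[s,c])
im=dict(np.load('scene14.npz')); crop(im,'scene14d',205,150,260,210,12)
im=dict(np.load('side14.npz')); crop(im,'side14d',340,290,385,345,12)
```

```text
side slot [ 605.10340188 -240.2120973    51.        ] tip front [ 606.40778951 -244.3137698    75.9       ]
across 1.842193676610495 along 3.6100813895922115
shank ref [ 607.86702149 -237.6258988    95.        ]
scene slot [ 605.24328701 -232.04403581   51.        ] [ 607.22793936 -230.44138661   75.9       ] across 1.7520242811172173 along 1.8541144336076905
```

View pics/scene14d.png

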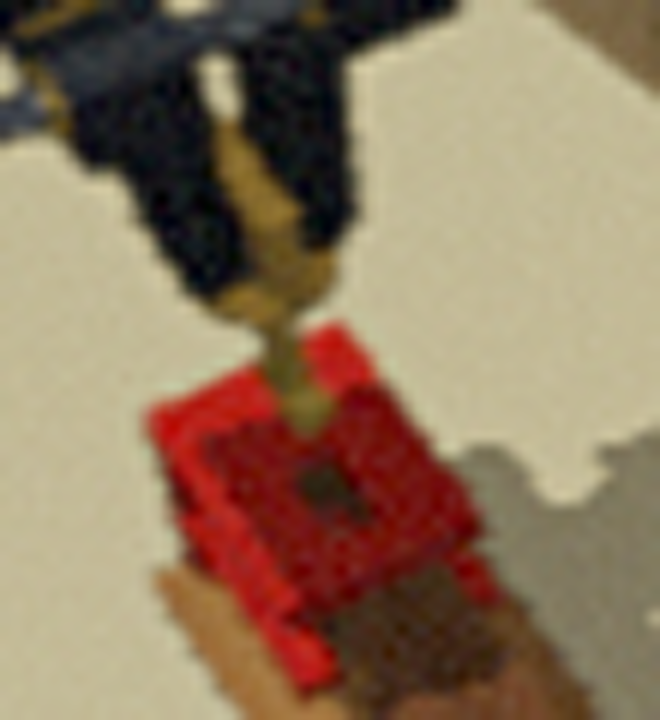

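View pics/side14d.png

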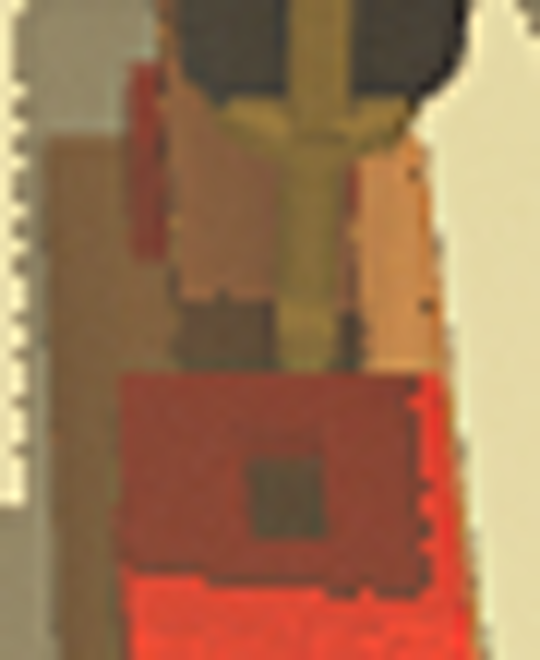

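Run:
```python
from h import *
c,s=np.cos(np.radians(7.7)),np.sin(np.radians(7.7))
p=dict(np.load('side14.npz')); g=lambda u,h:onz(p,u,h)*1000
sl=g((363.9,330.2),.051); t=g((365.3,321),.0759); d=(t-sl)[:2]; print('side',sl,t,'across',d@[c,-s],'along',d@[s,c]+7.5)
p=dict(np.load('scene14.npz'))
sl=g((231.8,189.8),.051); t=g((230.8,185.4),.0759); d=(t-sl)[:2]; print('scene',sl,t,'across',d@[c,-s],'along',d@[s,c]-7.5)
```

```text
side [ 605.50134202 -237.91022442   51.        ] [ 605.69050784 -245.03422886   75.9       ] across 1.1419783299170319 along 0.46557688778669526
scene [ 605.29589111 -235.12759645   51.        ] [ 608.2043244  -228.28214213   75.9       ] across 1.9650122178153155 along -0.32657989496921225
```

Tip versus slot: across +1.1 to +2.0 mm, along about 0. I shift x by -1.4 mm and descend to just above the fork.

Call:
carry_out:
  linear:
    - [-0.0014,0.0002,-0.004]
    - [-0.0014,0.0002,-0.012]
    - [-0.0014,0.0002,-0.019]
    - [-0.0014,0.0002,-0.019]
    - [-0.0014,0.0002,-0.019]
    - [-0.0014,0.0002,-0.019]
  roll: [0.003,0.003,0.003,0.003,0.003,0.003]

```text
clock: 16.8
tool_pos: [0.6056, -0.2356, 0.1234]
eef_rot: [0.753, 0.658, -0.002, 0.003]
contact_force: [-0.5, 0.1, -0.9]
opening: 0.085
```

Run:
```python
from h import *
st()
p=snapshot('side'); np.savez('side15.npz',**{k:p[k] for k in p}); crop(p,'side15d',340,290,385,345,12)
p=snapshot('scene'); np.savez('scene15.npz',**{k:p[k] for k in p}); crop(p,'scene15d',205,150,260,210,12)
st()
```

```text
t 16.8 pos [ 0.6056 -0.2356  0.1234] jaw -7.75 quat [ 0.7533  0.6577 -0.002   0.003 ] F [-0.5  0.1 -0.9] op 0.085 q7 -0.13
t 16.9 pos [ 0.6058 -0.2356  0.1238] jaw -7.75 quat [ 0.7533  0.6577 -0.0018  0.0033] F [ 0.   0.3 -1. ] op 0.087 q7 -0.13
```

View pics/side15d.png

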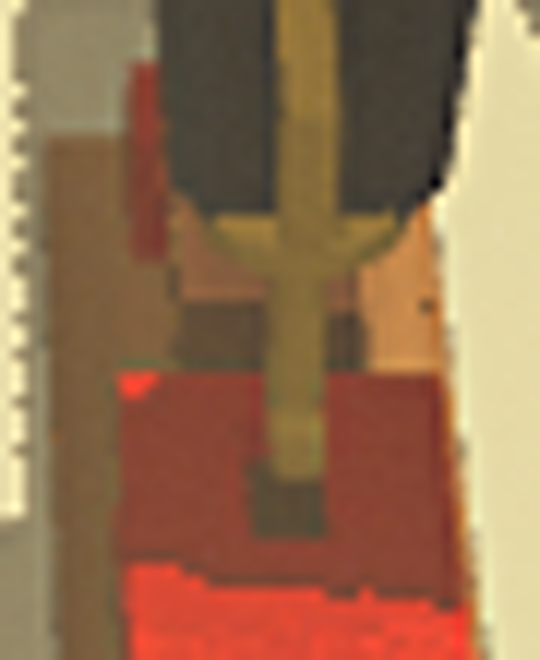

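View pics/scene15d.png

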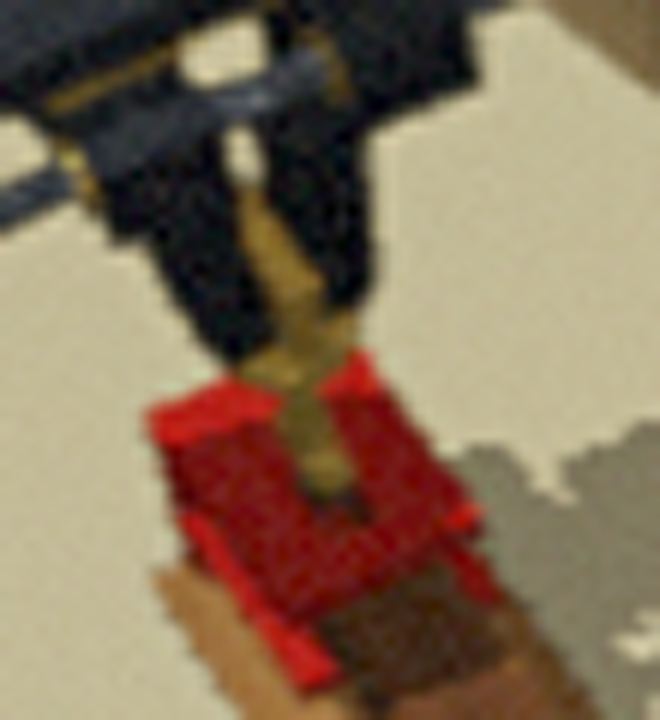

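Run:
```python
from h import *
c,s=np.cos(np.radians(7.7)),np.sin(np.radians(7.7))
z=.1236-.0656
p=dict(np.load('side15.npz')); g=lambda u,h:onz(p,u,h)*1000
sl=g((340+286.5/12,330.2),.051); t=g((340+297.5/12,290+480/12),z); d=(t-sl)[:2]; print('side',sl,t,'across',d@[c,-s],'along',d@[s,c]+7.5)
p=dict(np.load('scene15.npz'))
sl=g((231.8,189.8),.051); t=g((205+333/12,150+497/12),z); d=(t-sl)[:2]; print('scene',sl,t,'across',d@[c,-s],'along',d@[s,c]-7.5)
```

```text
side [ 605.46166827 -237.90507613   51.        ] [ 605.31737276 -245.56512142   58.        ] across 0.8833458217166148 along -0.11030979533520302
scene [ 605.29589111 -235.12759645   51.        ] [ 608.70309261 -224.7392099    58.        ] across 1.9845791588689596 along 3.2512344780670386
```

Call:
carry_out:
  linear:
    - [-0.0009,0,-0.002]
    - [-0.0009,0,-0.005]
    - [-0.0009,0,-0.008]
    - [-0.0009,0,-0.011]
    - [-0.0009,0,-0.012]
  roll: [0,0,0,0,0]

```text
clock: 17.32
tool_pos: [0.6045, -0.2355, 0.1111]
eef_rot: [0.753, 0.658, -0.002, 0.003]
contact_force: [0.8, 0.3, -1.0]
opening: 0.086
```

Run:
```python
from h import *
st()
p=snapshot('side'); np.savez('side16.npz',**{k:p[k] for k in p}); crop(p,'side16d',340,290,385,345,12)
```

```text
t 17.32 pos [ 0.6045 -0.2355  0.1111] jaw -7.75 quat [ 0.7533  0.6577 -0.0021  0.0029] F [ 0.8  0.3 -1. ] op 0.086 q7 -0.13
```

View pics/side16d.png

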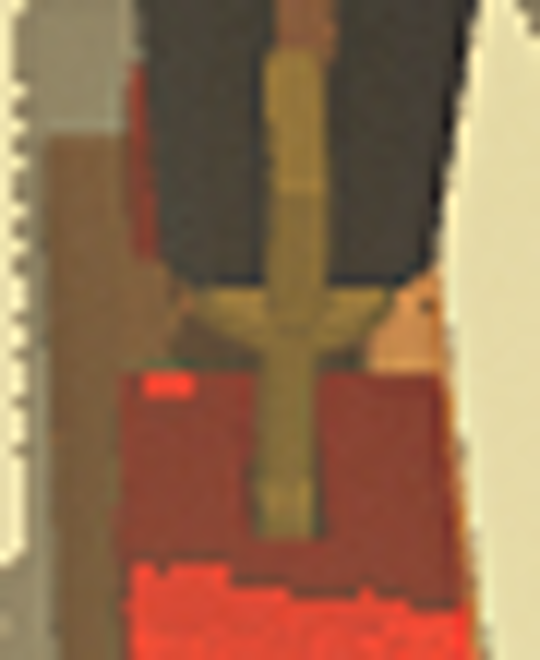

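The tongue has entered the upper slot centred, with no contact force. I continue down in steps.

Call:
carry_out:
  linear:
    - [0,0,-0.003]
    - [0,0,-0.006]
    - [0,0,-0.009]
    - [0,0,-0.012]
    - [0,0,-0.013]
  roll: [0,0,0,0,0]

```text
clock: 17.78
tool_pos: [0.6043, -0.2354, 0.0974]
eef_rot: [0.753, 0.658, -0.002, 0.002]
contact_force: [-0.3, 0.4, 0.1]
opening: 0.087
```

Run:
```python
from h import *
st()
```

```text
t 17.78 pos [ 0.6043 -0.2354  0.0974] jaw -7.75 quat [ 0.7532  0.6577 -0.0023  0.0025] F [-0.3  0.4  0.1] op 0.087 q7 -0.14
```

Call:
carry_out:
  linear:
    - [0,0,-0.003]
    - [0,0,-0.006]
    - [0,0,-0.009]
    - [0,0,-0.012]
    - [0,0,-0.013]
  roll: [0,0,0,0,0]

```text
clock: 18.2
tool_pos: [0.604, -0.2354, 0.0838]
eef_rot: [0.753, 0.658, -0.002, 0.002]
contact_force: [0.3, 0.7, -0.4]
opening: 0.089
```

Run:
```python
from h import *
st()
p=snapshot('side'); crop(p,'side17d',340,270,385,345,9)
```

```text
t 18.2 pos [ 0.604  -0.2354  0.0838] jaw -7.74 quat [ 0.7532  0.6578 -0.0025  0.0022] F [ 0.3  0.7 -0.4] op 0.089 q7 -0.15
```

View pics/side17d.png

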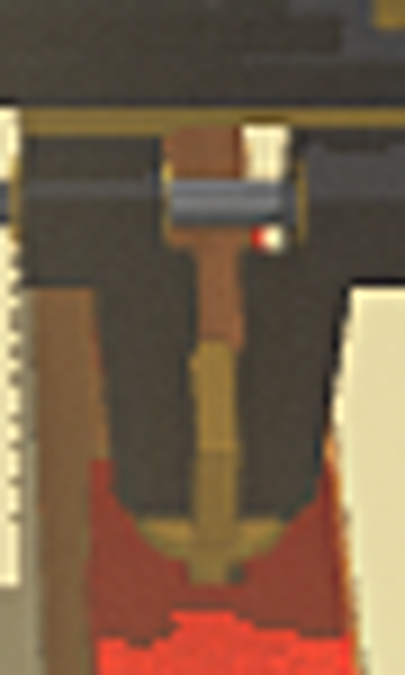

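Call:
carry_out:
  linear:
    - [0,0,-0.002]
    - [0,0,-0.004]
    - [0,0,-0.006]
    - [0,0,-0.0065]
    - [0,0,-0.0065]
  roll: [0,0,0,0,0]

```text
clock: 18.67
tool_pos: [0.604, -0.2353, 0.0777]
eef_rot: [0.753, 0.658, -0.003, 0.002]
contact_force: [-1.6, 0.1, 3.9]
opening: 0.09
```

Run:
```python
from h import *
st()
p=snapshot('side'); crop(p,'side18d',340,270,385,345,9)
```

```text
t 18.67 pos [ 0.604  -0.2353  0.0777] jaw -7.74 quat [ 0.7532  0.6578 -0.0025  0.0023] F [-1.6  0.1  3.9] op 0.09 q7 -0.15
```

View pics/side18d.png

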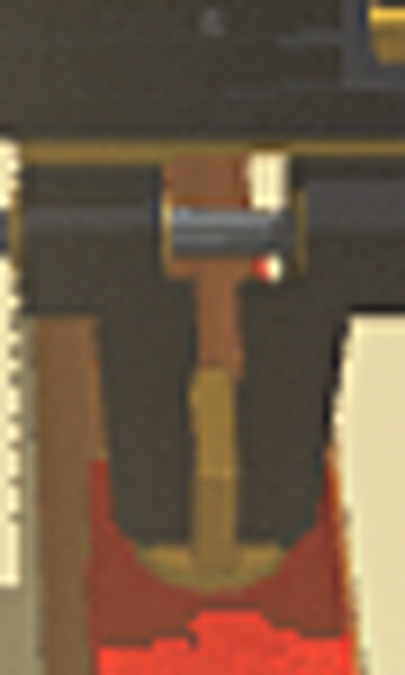

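The collar is flush: 3.9 N contact at the expected height of 0.0777. Now the quarter turn.

Call:
carry_out:
  linear:
    - [0,0,0]
    - [0.0001,0,0]
    - [0.0002,0,0]
    - [0.0003,0,0]
    - [0.0004,0,0]
    - [0.0005,0,0]
    - [0.0006,0,0]
    - [0.0006,0,0]
  roll: [0.08,0.18,0.28,0.38,0.48,0.58,0.68,0.78]

```text
clock: 19.38
tool_pos: [0.6051, -0.2351, 0.0778]
eef_rot: [0.444, 0.896, -0.001, 0.003]
contact_force: [-0.2, 0.1, -0.1]
opening: 0.088
```

Run:
```python
from h import *
s=st(); print(s['moment'],s['q'])
p=snapshot('side'); crop(p,'side19d',330,260,400,345,8)
```

```text
t 19.38 pos [ 0.6051 -0.2351  0.0778] jaw 37.24 quat [ 0.4444  0.8958 -0.0011  0.0034] F [-0.2  0.1 -0.1] op 0.088 q7 0.43
[0.05966464 0.02630245 0.02502319] [ 0.53373212  0.98305238 -0.44778467  1.60366604  0.60677602  0.69105275
  0.43464267]
```

View pics/side19d.png

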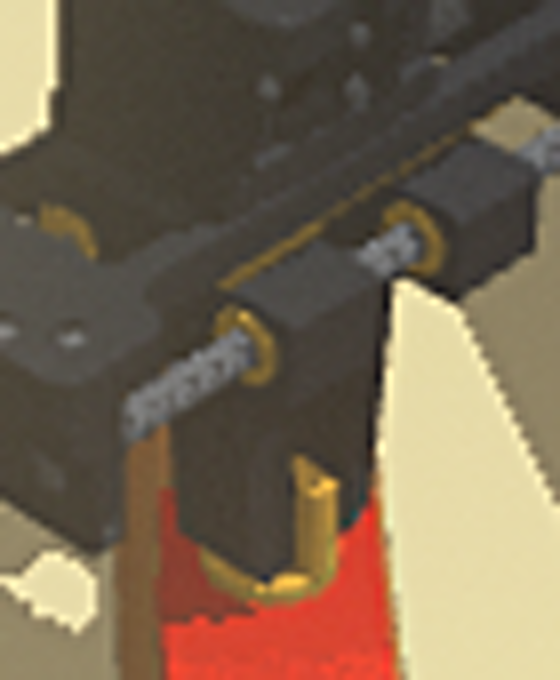

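Halfway through, it is turning with the gripper and without resistance.

Call:
carry_out:
  linear:
    - [0,0,0]
    - [0.0001,0,0]
    - [0.0002,0,0]
    - [0.0003,0,0]
    - [0.0004,0,0]
    - [0.0005,0,0]
    - [0.0005,0,0]
    - [0.0005,0,0]
  roll: [0.1,0.2,0.31,0.42,0.53,0.64,0.74,0.79]

```text
clock: 20.1
tool_pos: [0.6054, -0.235, 0.0777]
eef_rot: [0.062, 0.998, 0.001, 0.003]
contact_force: [-1.4, 1.1, 1.3]
opening: 0.086
```

Call:
carry_out:
  linear:
    - [0,0,0]
    - [0,0,0]
  roll: [0.0,0.0]

```text
clock: 20.27
tool_pos: [0.6055, -0.2351, 0.0778]
eef_rot: [0.064, 0.998, 0.001, 0.004]
contact_force: [-0.9, 0.1, 1.5]
opening: 0.09
```

Run:
```python
from h import *
s=st(); print(s['moment'],s['q'])
p=snapshot('side'); crop(p,'side20d',330,260,400,345,8)
```

```text
t 20.27 pos [ 0.6055 -0.2351  0.0778] jaw 82.68 quat [6.38e-02 9.98e-01 9.00e-04 3.50e-03] F [-0.9  0.1  1.5] op 0.09 q7 1.08
[ 0.13484994  0.06832962 -0.01365987] [ 0.63351595  1.02680535 -0.64719303  1.59611435  0.80278664  0.79449849
  1.08006421]
```

View pics/side20d.png

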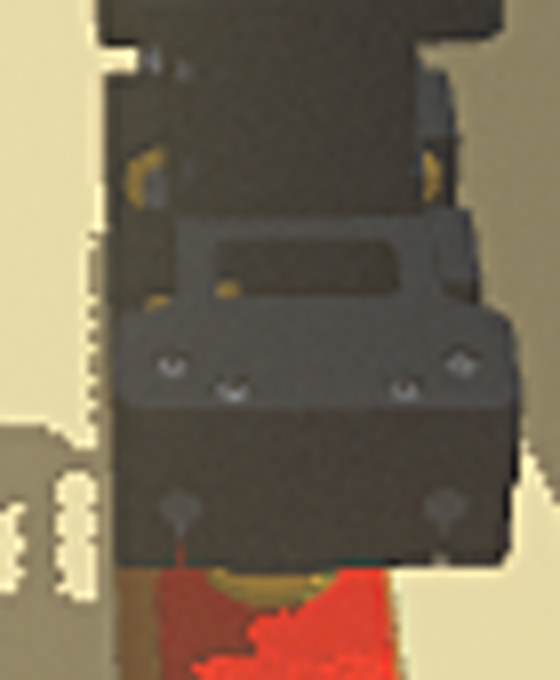

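Jaw is at 82.7°, a 90.4° turn. I open gently and go straight up.

Call:
carry_out:
  linear:
    - [0,0,0]
    - [0,0,0]
    - [0,0,0]
    - [0,0,0.0]
  roll: [0,0,0,0]
  gripper: 0.4

```text
clock: 20.65
tool_pos: [0.6055, -0.2351, 0.0776]
eef_rot: [0.064, 0.998, 0.001, 0.003]
contact_force: [-0.1, 0.3, -0.2]
opening: 0.367
```

Call:
carry_out:
  linear:
    - [0,0,0.01]
    - [0,0,0.035]
    - [0,0,0.07]
    - [0,0,0.1]
    - [-0.02,0,0.13]
    - [-0.05,0,0.15]
    - [-0.08,0,0.15]
    - [-0.11,0,0.15]
  roll: [0,0,0,0,0,0,0,0]

```text
clock: 21.32
tool_pos: [0.4953, -0.2349, 0.2299]
eef_rot: [0.064, 0.998, 0.0, 0.005]
contact_force: [0.5, 0.1, -0.2]
opening: 0.398
```

Call:
carry_out:
  linear:
    - [-0.035,0.02,0.0]
    - [-0.07,0.04,0.0]
    - [-0.1,0.06,0.0]
    - [-0.12,0.08,0.0]
    - [-0.12,0.08,0.0]
  roll: [0,0,0,0,0]

```text
clock: 21.73
tool_pos: [0.3701, -0.1523, 0.2306]
eef_rot: [0.061, 0.998, -0.001, 0.003]
contact_force: [-0.4, 0.4, 0.2]
opening: 0.398
```

Run:
```python
from h import *
st()
for cam in ['side','scene','wrist']:
    p=snapshot(cam); save(p,cam+'21'); np.savez(cam+'21.npz',**{k:p[k] for k in p}); W=pts(p,cam=='wrist')
    f=box(W,.57,.65,-.28,-.2,.062,.09); print(cam,'wing',len(f), rect(f[:,:2]) if len(f)>5 else '',np.percentile(f[:,2],97) if len(f) else '')
    f=box(W,.56,.66,-.1,.0,.036,.055); print('bar', len(f), rect(f[:,:2]) if len(f)>5 else '',np.median(f[:,2]) if len(f) else '')
    if cam=='side': crop(p,'side21c',330,250,400,360,7)
```

```text
t 21.73 pos [ 0.3701 -0.1523  0.2306] jaw 82.95 quat [ 6.150e-02  9.981e-01 -7.000e-04  2.900e-03] F [-0.4  0.4  0.2] op 0.398 q7 0.94
side wing 207 (array([ 604.4, -236.3]), array([11.6, 30.2]), 83.5) 0.0795210302797109
bar 180 (array([625.8, -79.8]), array([44. , 26.5]), 80.9) 0.041140187787416405
scene wing 97 (array([ 605.2, -232.3]), array([10.3, 30. ]), 83.8) 0.08127514205576382
bar 237 (array([625.9, -78.1]), array([47.2, 26.9]), 82.2) 0.042473860438083655
wrist wing 0  
bar 30 (array([611.7, -95.8]), array([8.3, 3.6]), 88.5) 0.03916353372707601
```

View pics/side21c.png

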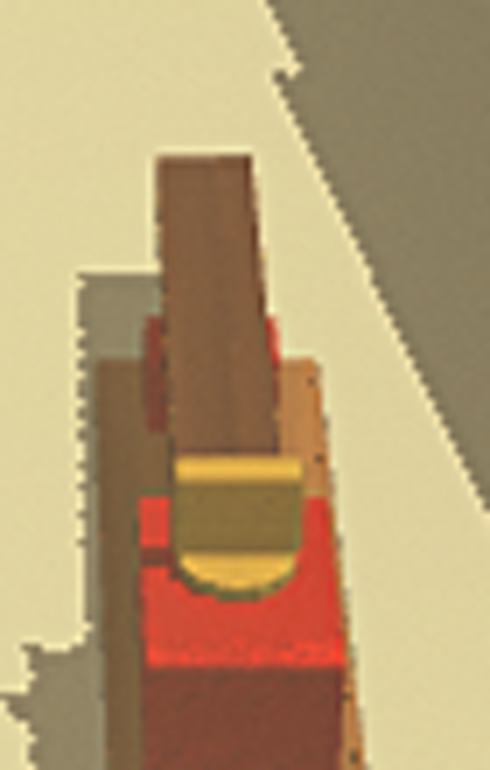

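View pics/scene21.png

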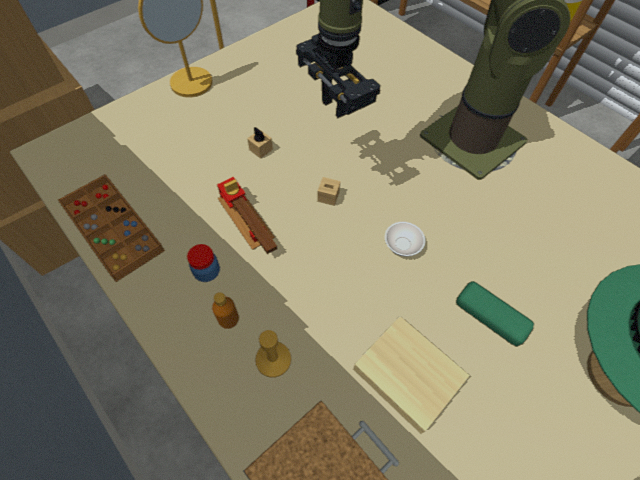

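View pics/side21.png

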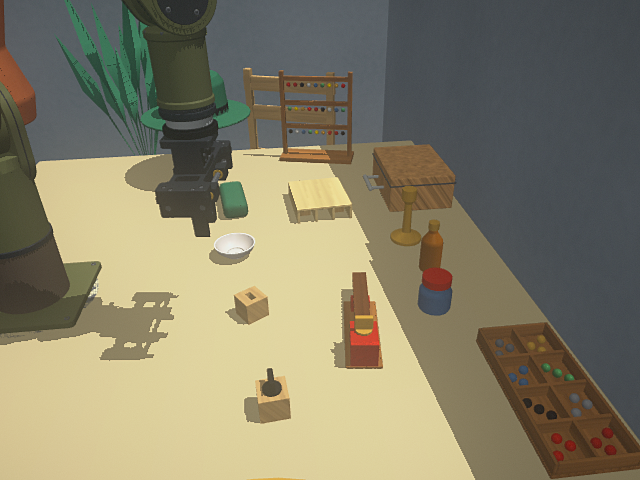

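The wing lies crosswise and its top, at 79.5–81.3 mm, is close to the 79 mm expected for a flush collar. The bar sits on fork and rest on the stand's axis, and nothing else has moved. I hand it in.

```bash
python3 -c "
from h import *
st(); print(finish_job())"
```

```text
t 21.88 pos [ 0.3764 -0.1553  0.2306] jaw 82.68 quat [ 6.390e-02  9.979e-01 -4.000e-04  6.400e-03] F [ 0.9 -1.   0.2] op 0.398 q7 0.94
the job is handed in; nothing more can be done
None
```

The bar is locked in the stand and the job is handed in, at about 22 s on the clock.

I pulled the bar out of the rack, re-gripped it further back and slid it into the fork. Then I lowered the brass screw through until the collar touched, at 3.9 N, turned it 90°, let go and backed the arm away.

**Last checks:**
- **Bar:** its far end is on the stand's axis to within about 1 mm, and its top is at 41–42 mm against the 42 mm expected. Before the screw went in, the slot was seen clear right through to the foot; about 1 mm of the bar edge showed at its +y end.
- **Screw:** the wing lies crosswise, within about 1–2° of square to the slot. Its top reads 79.5 mm (side camera) and 81.3 mm (scene camera) against 79 mm for a flush collar.
- **Tongue:** I did not see it directly under the fork; that it locks there follows from the collar height and the turn angle.
- **Surroundings:** nothing else on the stall looks moved.

**Disagreements:** the cameras' y readings differed by 3–5 mm, so I aligned bar and screw within single views. On the final approach the scene camera's tip reading was about 3 mm off along the slot. I followed the side view instead, and the tongue went in with no contact force.

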